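# Lock the painting's transit case with the T-key

### The job

The painting is packed: lock the lid of the blue transit case. Take the T-handle key from the brush rest, turn both slotted screws in the lid clockwise with it until they are fully home (slot in line with the red marks), then stand the key, handle up (it may lean on the rim), in the white tool pot without dropping it. Turn the screws with the key only, keep the pot upright, and leave everything else on the bench where it is.

Things in the scene. Friction and masses are not known exactly. Their poses are not given: they have to be found in the camera images.
- key: T-handle key, 160 mm long, 0.18 kg. Origin: middle of the blade's end; z up the shank to the handle, y along the handle bar and the blade's width. Steel blade 20 (y) x 4 (x) mm, z 0 to 6 mm; round collar 28 mm across, z 6 to 16; then shank; orange bar on top. Starts loose in the brush rest, bar level and towards the robot, blade end away from it and lower (15 degree slope).
- key_shank (a point): point on the key's shank axis, 60 mm from the blade's end, axes as the key's. Steel shank of square section 12 x 12 mm, sides facing x and y, z 16 to 142 mm (look-only black hub from z 133). A free length to grip between the rest's rails, z 40 to 108 mm.
- key_bar (a point): middle of the key's orange handle bar, on the shank axis 151 mm from the blade's end, axes as the key's. Bar 84 mm (y) x 16 mm (x) x 18 mm (z). Set home in a screw, the key stands upright by itself when let go, bar level and on top.
- rest: wooden brush rest, fixed, 115 x 175 mm board 8 mm thick; origin: middle of its underside, x away from the robot. Two notched rails 10 mm thick along y at x = -42.5 mm (crest 58 mm high) and +42.5 mm (crest 36 mm). The key lies flat-sided in the middle notches (y = 0), axis 46 mm above the table at x = 0, pointing along x.
- brush: bystander: dark wooden paint brush, 195 mm long, 12 mm thick, loose in the brush rest's notches, parallel to the key and 65 mm to its -y side (the rest's axes).
- case: blue transit case, fixed and shut, 240 (x) x 340 (y) mm, lid top 90 mm high; origin: middle of its underside, -x the front. Two brass slotted quarter-turn screws at (-85, +115) and (-85, -115) mm, each at the bottom of a round well 33 mm across, 10 mm deep, in an aluminium dish 60 mm square (top 93 mm high). Red marks on the dish show the locked slot direction (case's x).
- screw_left (a joint): angle in rad of the screw at the case's +y end: 0 = open (slot along the case's y), grows clockwise seen from above, firm stop at 1.571 = fully home (slot along the case's x). Takes about 0.12 N m and stays where it is left. Starts between 0 and 0.35.
- screw_right (a joint): the same for the screw at the case's -y end.
- screw_left_slot (a point): middle of the slot's mouth on the left screw's brass face, 83 mm above the table; turns with the screw; z up, y along the slot. Slot 26 (y) x 7.5 (x) mm, 7 mm deep, closed ends, so the blade has some 0.15 rad of play. With the key home its collar rests on the brass face in the well, key origin 6 mm below this point.
- screw_right_slot (a point): the same for the right screw.
- pot: white ceramic tool pot, empty, loose, 0.55 kg, 105 mm high, 96 mm across the rim, a little narrower at the foot, wall 5 mm; origin: middle of its underside. Stands beyond the brush rest, next to the thinner tin, in either order.
- thinner: bystander: loose metal tin, 80 mm across, 135 mm high, blue label; origin: middle of its underside.
- tape: bystander: roll of yellow tape, 100 mm across, 25 mm high, loose on the case's lid at (45, 70) mm in the case's axes.
- tube_red: bystander: red paint tube, 130 mm long, lying near the robot.
- tube_violet: bystander: violet paint tube, 130 mm long, lying left of the case's front.
- paint_jar: bystander: small yellow paint jar with black lid, 64 mm across, 75 mm high, at the back.
- palette_knife: bystander: palette knife, 200 mm long, lying in front of the case.
- mug: bystander: blue mug, 80 mm across, 90 mm high, left of the case.
Mind the look-alikes: they are no part of the job. What is shaped like the pot but orange, purple or turquoise is not meant.

How it is judged:
By the outcome, as a careful person would: the job done as asked, in the order asked, and still so for the second after the job is handed in, with the robot touching nothing.
It also fails if it takes over 72 s, if anything falls off the work surface, if the arm or the gripper's body presses on something with over 40 N, if the wrist force passes 120 N, or if a joint passes its speed limit or range.

### The arm

A 6-joint arm with a two-finger parallel gripper is mounted at the origin on the work surface. World frame = base frame: x ahead of the robot, y to its left, z up, the work surface at z = 0. Lengths are in m, angles in rad, forces in N, time in s.
With the tool pointing down it reaches from about 0.3 to 0.75 m from the base axis. Payload 8.5 kg.
Tool frame: the origin (TCP) lies between the finger pads; the fingertips stand 17 mm ahead of it and the grasp point (between the pads) lies 2 mm behind it (r.tcp_to_tips is the distance from the TCP to the fingertips, in m); x points along the fingers, z is the direction in which the jaws open and shut, and the axes are right-handed (so a half turn about x gives the same grasp; the last joint's range is limited). The gripper opens to 88 mm and grips with 3 to 60 N. Pads are 18 mm wide; open, the fingers measure 123 mm over their backs; the gripper's body (75 mm by 187 mm) begins 45 mm behind the grasp point.
Start: joints at [-1.533, 0.381, 1.297, -0, 1.464, -0.215], TCP at [0.138, -0.533, 0.235] pointing down, gripper open.
Joint ranges: [-3.11, 3.11], [-0.89, 2.33], [0.22, 2.48], [-1.42, 4.56], [0.17, 2.85], [-2.88, 2.88]. Speed limits (rad/s): [2.39, 2.39, 3.14, 3.14, 3.14, 3.14].

### API

Orientations are given as a rotation vector (axis times angle).
In Python, from plant import r gives the robot as it stands.
- The arm moves only by the tool servo_tool, never from a script. Its argument "series" is a list that holds one entry, the list of rows, each a list of 5 numbers: the gripper command: -1 is shut, 1 is fully open, values between are in proportion, then the shift along the tool's x, y, z in m, then the turn about the tool's x in degrees. A call has 1 to 20 rows; each row shifts and turns the commanded pose from where the row before left it, along the tool's axes as they then stand; what a row does not reach is not made up. A row lasts 1/10 s, in which the tool goes at most 50 mm and 8.59 degrees, less where a joint would pass 70% of its speed; a pose out of reach is approached as far as the arm can. A call is refused whole if a number of a shift passes 0.05 or a number of a turn 8.59, either way. A call with a gripper value outside its range is refused whole. The fingers move at their own pace and stop on an object; "squeeze" is the grip in N (left out, the last holds). Time passes only in rows, so rows that do not move let the fingers close. It gives the time, the measured TCP pose, the force and the opening at its end, in the units of the state.
- r.read_state(): the state, without advancing time (a new reading comes with each control period).
- r.snapshot(name): name is "scene" or "top" or "wrist"; returns a dict with "frame" (384x512x3 uint8, red, green, blue), "range_z" (384x512 float32, m along the optical axis (not along the pixel's ray), 0 where there is no reading), "fov_y" (degrees; the focal length in pixels is half the picture's height over the tangent of half this angle, whatever the lens; pixels are square), "cx", "cy" (the principal point, pixels), "world_to_cam" (4x4, takes a point from world to camera coordinates). Camera axes: x right, y up, looking along -z (the intrinsics and any distortion apply to the point x, -y, -z); pixel columns grow to the right and rows downward; lengths in m; the calibration is good to about 2 mm. A picture is of the moment at which its call begins.
- r.finish_job(): hands the job in, once; it reports no verdict.
The state is a dict: "t": time; "q": joint angles; "joint_vel": joint speeds; "effort": joint torques, N m; "tcp_pos": TCP position; "eef_rot": TCP orientation; "force": force on the tool from outside, world axes, zero at the start; "moment": the same for the moment, N m; "grip_width": finger opening in m.
Only numpy, scipy, OpenCV 4.12 (cv2) and the standard library are available. Lean on these libraries where they do the work, as an engineer would, in place of code of your own. Each camera call takes 0.05 s, during which the arm holds its last target. There are 200 camera calls.

## Working session

There is one attempt and no reset: what is moved stays moved. The work goes in short steps, Python scripts to look and compute and a tool call to move; the robot and the scene stay as the last step left them, time stands still between calls to the robot, and variables do not carry over. Pictures are saved under pics/ and viewed, about 8 in all and at most 12, crops included, and the job is handed in when it is done.

Besides the shell and the picture viewer there is one more tool, called as name(argument=value, ...) on one line, values as JSON. servo_tool: Moves the arm, as the interface text tells. Its arguments: {"type":"object","properties":{"series":{"type":"array","items":{"type":"array","items":{"type":"array","items":{"type":"number"}}}},"squeeze":{"type":"number"}},"required":["series"]}

```bash
ls; mkdir -p pics
cat > h.py <<'E'
import numpy as np, cv2
from plant import r
def snap(n):
    s=r.snapshot(n); return s
def save(s,fn,crop=None,k=1):
    im=s["frame"][:,:,::-1]
    if crop: a,b,c,d=crop; im=im[b:d,a:c]
    cv2.imwrite("pics/"+fn,cv2.resize(im,None,fx=k,fy=k,interpolation=cv2.INTER_CUBIC))
def f(s): return 192/np.tan(np.radians(s["fov_y"])/2)
def ray(s,u,v):
    T=np.linalg.inv(s["world_to_cam"]); d=np.array([(u-s["cx"])/f(s),-(v-s["cy"])/f(s),-1.])
    return T[:3,3],T[:3,:3]@d
def plane(s,u,v,z):
    o,d=ray(s,u,v); return o+d*(z-o[2])/d[2]
def cloud(s):
    v,u=np.mgrid[0:384,0:512]; Z=s["range_z"]
    P=np.stack([(u-s["cx"])/f(s)*Z,-(v-s["cy"])/f(s)*Z,-Z,np.ones_like(Z)],-1)
    return (P@np.linalg.inv(s["world_to_cam"]).T)[...,:3]
def proj(s,p):
    c=s["world_to_cam"]@np.append(p,1); return s["cx"]+f(s)*c[0]/-c[2], s["cy"]-f(s)*c[1]/-c[2]
E
python3 - <<'E'
from h import *
a=snap("top");b=snap("scene")
for s in(a,b): print({k:(v if k not in("frame","range_z") else v.shape) for k,v in s.items()})
cv2.imwrite("pics/both.png",cv2.resize(a["frame"][:,:,::-1],(800,600),interpolation=cv2.INTER_CUBIC))
cv2.imwrite("pics/scene.png",b["frame"][:,:,::-1])
np.savez("top0",**a); np.savez("scene0",**b)
st=r.read_state();print(st)
E
```

```text
pics
{'frame': (384, 512, 3), 'range_z': (384, 512), 'fov_y': 43.32060576828018, 'cx': 261.8631682942805, 'cy': 195.5563523151456, 'world_to_cam': array([[ 0.00349188, -0.99998528, -0.00415259, -0.05491873],
       [ 0.98814329,  0.00281306,  0.15350871, -0.50783812],
       [-0.15349477, -0.00463939,  0.98813857, -1.43957604],
       [ 0.        ,  0.        ,  0.        ,  1.        ]])}
{'frame': (384, 512, 3), 'range_z': (384, 512), 'fov_y': 46.42322798676937, 'cx': 258.84282271777465, 'cy': 189.14903982575026, 'world_to_cam': array([[ 0.79947976,  0.60065631, -0.00664172, -0.35658762],
       [-0.36688491,  0.49702274,  0.78636115,  0.11126522],
       [ 0.47563387, -0.62624307,  0.61773136, -1.74793799],
       [ 0.        ,  0.        ,  0.        ,  1.        ]])}
{'t': 0.1, 'q': array([-1.53331810e+00,  3.81125801e-01,  1.29811895e+00, -1.84806662e-05,
        1.46361593e+00, -2.15329571e-01]), 'joint_vel': array([ 0.00056994, -0.00140239, -0.00146134, -0.00063797, -0.00037988,
       -0.00037447]), 'effort': array([ 1.89610524e-03, -4.38655722e+01, -2.24913937e+01,  7.13958638e-02,
        3.41753801e-02, -7.08419930e-05]), 'tcp_pos': array([ 0.13753584, -0.5322717 ,  0.2341233 ]), 'eef_rot': array([ 1.02189559,  1.31909354, -1.02029316]), 'force': array([-0.52070255,  1.4157649 , -0.25948707]), 'moment': array([ 0.03076162, -0.00599272, -0.01384173]), 'grip_width': 0.08793174112540111}
```

View pics/both.png

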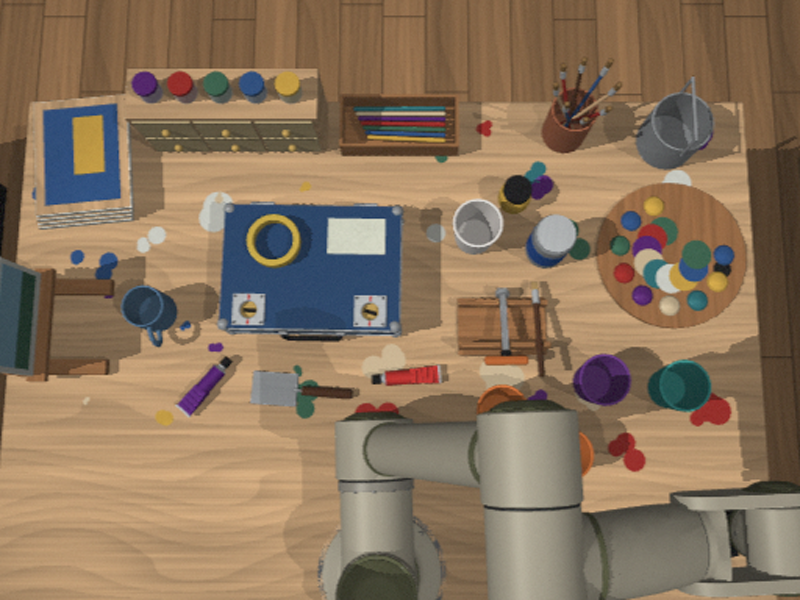

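View pics/scene.png

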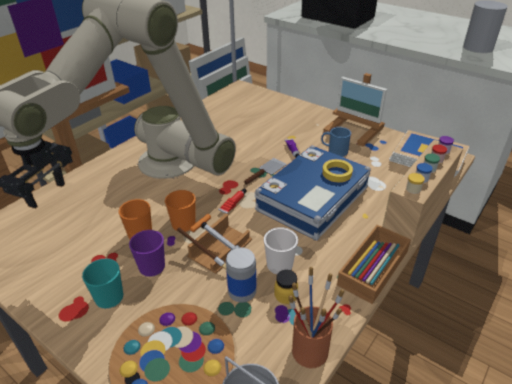

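Top view (800x600): key at about (505,320) in the rest with its bar at (505,360), brush at (538,330). The white pot is at (478,225) and the tin at (550,240). The screws are at (248,310) left and (370,311) right.

Run:
```python
from h import *
s=dict(np.load("top0.npz")); im=s["frame"]; hsv=cv2.cvtColor(im,cv2.COLOR_RGB2HSV); C=cloud(s)
def blob(lo,hi,box):
    m=cv2.inRange(hsv,np.array(lo),np.array(hi)); M=np.zeros_like(m);a,b,c,d=box;M[b:d,a:c]=m[b:d,a:c];return M
k=.64
# orange bar
M=blob((4,150,90),(20,255,255),(300,222,345,238)); v,u=np.nonzero(M); print("bar px",len(u),cv2.minAreaRect(np.c_[u,v].astype(np.float32)),"z",np.median(C[v,u,2]), "xyz",np.median(C[v,u],0))
(c,_,_)=cv2.minAreaRect(np.c_[u,v].astype(np.float32)); 
for z in (.07,.08): print(z,plane(s,*c,z))
# shank: gray, low sat
M=blob((0,0,90),(179,70,255),(312,182,335,226)); v,u=np.nonzero(M); z=C[v,u,2]
P=C[v,u]; ok=P[:,2]>.03; print("shank",ok.sum())
l=cv2.fitLine(P[ok][:,:2].astype(np.float32),cv2.DIST_HUBER,0,.01,.01).ravel();print(l, P[ok].min(0),P[ok].max(0))
for x in np.arange(.38,.56,.02):
    q=P[ok&(abs(P[:,0]-x)<.01)]
    if len(q): print(round(x,2),q.mean(0).round(4),len(q),(q[:,1].max()-q[:,1].min()).round(4))
# pot rim
box=(285,123,328,166); sub=C[box[1]:box[3],box[0]:box[2]].reshape(-1,3); q=sub[sub[:,2]>.098]
(cx,cy),rr=cv2.minEnclosingCircle(q[:,:2].astype(np.float32));print("pot",cx,cy,rr,q[:,2].max(),len(q))
box=(335,134,375,172); sub=C[box[1]:box[3],box[0]:box[2]].reshape(-1,3); q=sub[sub[:,2]>.125]
print("tin",cv2.minEnclosingCircle(q[:,:2].astype(np.float32)),q[:,2].max())
# screws
for n,box in(("L",(146,185,172,211)),("R",(224,187,250,213))):
    M=blob((15,70,60),(32,255,255),box); v,u=np.nonzero(M); c=np.c_[u,v].mean(0); print(n,len(u),c,plane(s,*c,.083),np.median(C[v,u,2]))
    M=blob((0,0,150),(179,50,255),box); v,u=np.nonzero(M);R=cv2.minAreaRect(np.c_[u,v].astype(np.float32));print(" dish",R,plane(s,*R[0],.093),np.median(C[v,u,2]))
# case lid blue
M=blob((100,100,40),(125,255,255),(138,128,262,216));ct=max(cv2.findContours(M,0,1)[0],key=cv2.contourArea);R=cv2.minAreaRect(ct);print("lid",R,[plane(s,*p,.09).round(4) for p in cv2.boxPoints(R)])
a=cv2.resize(im[180:240,290:350],(400,400),interpolation=2);b=cv2.resize(im[180:215,140:175],(300,300),interpolation=2);c=cv2.resize(im[180:215,218:253],(300,300),interpolation=2)
cv2.imwrite("pics/c1.png",np.vstack([np.hstack([b,c])[:,:,::-1],np.hstack([a,np.zeros((400,200,3),np.uint8)])[:,:,::-1]])[:600])
```

```text
bar px 143 ((323.5, 230.0), (6.0, 27.0), 90.0) z 0.07302048123178406 xyz [ 0.4001911  -0.23701799  0.07302048]
0.07 [ 0.40056858 -0.23623179  0.07      ]
0.08 [ 0.39973285 -0.23500077  0.08      ]
shank 184
[ 0.9999806  -0.00622846  0.46986854 -0.23452106] [ 0.28104121 -0.24766131  0.03179437] [ 0.5414239  -0.0601681   1.50023013]
0.42 [ 0.4248 -0.2357  0.065 ] 15 0.0127
0.44 [ 0.4396 -0.2354  0.0619] 30 0.0133
0.46 [ 0.4604 -0.2358  0.0565] 24 0.0102
0.48 [ 0.4797 -0.2348  0.0517] 25 0.012
0.5 [ 0.4996 -0.2348  0.0458] 25 0.0103
0.52 [ 0.5205 -0.2357  0.0381] 29 0.0191
0.54 [ 0.5361 -0.2343  0.0395] 35 0.0254
pot 0.49353280663490295 -0.12401723116636276 0.22197698056697845 1.5002301299696714 187
tin ((0.47119140625, -0.2026372253894806), 0.2377016693353653) 1.5002301299696714
L 72 [158.48611111 197.51388889] [0.49443798 0.25323675 0.083     ] 0.08140307506742772
 dish ((158.0, 199.0), (22.0, 20.0), 90.0) [0.48850204 0.25229743 0.093     ] 0.09280497516106512
R 73 [236.5890411  198.76712329] [0.49134489 0.02137218 0.083     ] 0.08205920215790408
 dish ((235.0, 200.0), (22.0, 22.0), 90.0) [0.4861805  0.02543098 0.093     ] 0.0930040015854664
lid ((198.24525451660156, 170.5576171875), (113.78652954101562, 78.51378631591797), 0.8814039826393127) [array([0.4593, 0.3027, 0.09  ]), array([0.698 , 0.3091, 0.09  ]), array([ 0.6933, -0.0344,  0.09  ]), array([ 0.4551, -0.0322,  0.09  ])]
```

View pics/c1.png

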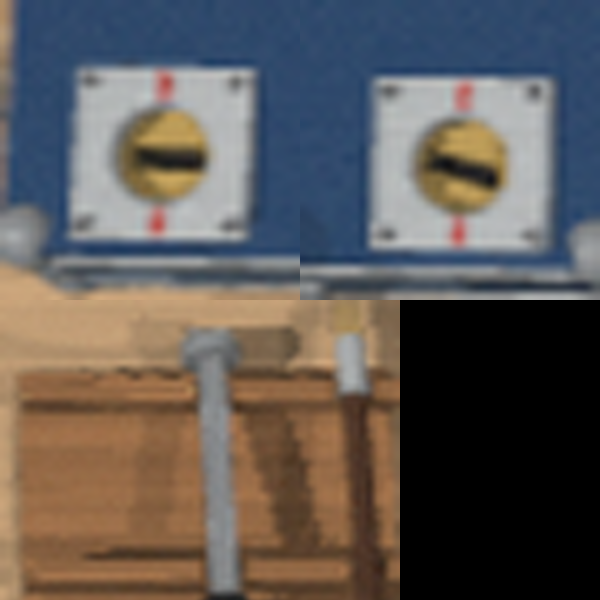

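The left slot looks about 3° clockwise and the right about 14°. The key lies straight along x at y≈-0.235 with no visible tilt. Next I check the tool frame and work out the moves. The tool only points down, so the plan is:
1. Lift the key by the shank.
2. Lay it on the lid.
3. Regrip the bar's ends so the key swings upright.

```bash
cat >> h.py <<'E'
from scipy.spatial.transform import Rotation as Ro
def tool():
    st=r.read_state(); return st,np.array(st["tcp_pos"]),Ro.from_rotvec(st["eef_rot"]).as_matrix()
def go(target,jaw_deg=None):
    "total shift in tool axes (mm) and turn (deg) to bring TCP to target, jaw (tool z) to jaw_deg in world"
    st,p,R=tool(); t=0
    a=np.degrees(np.arctan2(R[1,2],R[0,2]))
    if jaw_deg is not None: t=-((jaw_deg-a+180)%360-180)   # tool x points down
    d=R.T@(np.array(target)-p)
    R2=R@Ro.from_euler('x',t,degrees=True).as_matrix(); d2=R2.T@(np.array(target)-p)
    print("jaw",a.round(2),"x",R[:,0].round(4),"turn",round(t,2),"shift now",(d*1000).round(1),"after turn",(d2*1000).round(1),"q",np.round(st["q"],3),"pos",p.round(4),"t",st["t"])
E
python3 - <<'E'
from h import *
go([.47,-.2353,.15],90); go([.47,-.2353,.15],-90)
s=dict(np.load("top0.npz"));C=cloud(s)
def reg(box,lo,hi):
    q=C[box[1]:box[3],box[0]:box[2]].reshape(-1,3);q=q[(q[:,2]>lo)&(q[:,2]<hi)];return q
for n,b,lo,hi in(("pot",(285,123,328,166),.095,.115),("tin",(335,134,375,172),.125,.15)):
    q=reg(b,lo,hi);print(n,len(q),cv2.minEnclosingCircle(q[:,:2].astype(np.float32)),q[:,2].max())
E
```

```text
jaw -75.52 x [-1.0e-04  1.3e-03 -1.0e+00] turn -165.52 shift now [  84.5  396.2 -204.3] after turn [  84.5 -332.5  296.9] q [-1.533  0.381  1.298 -0.     1.464 -0.215] pos [ 0.1375 -0.5323  0.2341] t 0.1
jaw -75.52 x [-1.0e-04  1.3e-03 -1.0e+00] turn 14.48 shift now [  84.5  396.2 -204.3] after turn [  84.5  332.5 -296.9] q [-1.533  0.381  1.298 -0.     1.464 -0.215] pos [ 0.1375 -0.5323  0.2341] t 0.1
pot 201 ((0.6583783626556396, -0.18221630156040192), 0.04853111132979393) 0.11369602197309847
tin 518 ((0.6292922496795654, -0.3236338496208191), 0.03943252936005592) 0.14274200673005888
```

servo_tool(series=[[[-0.18,0,0.033,-0.017,0],[-0.18,0,0.033,-0.017,0],[-0.18,0,0.033,-0.017,0],[-0.18,0,0.033,-0.017,0],[-0.18,0,0.033,-0.017,0],[-0.18,0,0.033,-0.017,0],[-0.18,0,0.033,-0.017,-8],[-0.18,0,0,0,-8],[-0.18,0,0,0,-8],[-0.18,0,0,0,-8],[-0.18,0,0,0,-8],[-0.18,0,0,0,-8],[-0.18,0,0,0,-8],[-0.18,0,0,0,-8],[-0.18,0,0,0,-8],[-0.18,0,0,0,-8],[-0.18,0,0,0,-8],[-0.18,0,0,0,-8],[-0.18,0,0,0,-8],[-0.18,0,0,0,-8]]])

```text
t: 2.1
tcp_pos: [0.3314, -0.3594, 0.2343]
eef_rot: [-0.502, 1.512, 0.504]
force: [-0.1, 0.8, 0.9]
grip_width: 0.0361
```

Run:
```python
from h import *
go([.466,-.2353,.15],90)
```

```text
jaw 36.82 x [-4.e-04  7.e-04 -1.e+00] turn -53.18 shift now [ 84.4  18.6 182.1] after turn [  84.4 -134.7  124. ] q [-1.069  0.274  1.46   0.     1.408 -1.711] pos [ 0.3314 -0.3594  0.2343] t 2.1
```

servo_tool(series=[[[-0.18,0,0,0,-7.6],[-0.18,0,0,0,-7.6],[-0.18,0,0,0,-7.6],[-0.18,0,0,0,-7.6],[-0.18,0,0,0,-7.6],[-0.18,0,0,0,-7.6],[-0.18,0,0,0,-7.58],[-0.18,0,-0.027,0.025,0],[-0.18,0,-0.027,0.025,0],[-0.18,0,-0.027,0.025,0],[-0.18,0,-0.027,0.025,0],[-0.18,0.02,-0.0267,0.024,0],[-0.18,0.03,0,0,0],[-0.18,0,0,0,0],[-0.18,0,0,0,0]]])

```text
t: 3.6
tcp_pos: [0.4667, -0.2365, 0.185]
eef_rot: [-1.204, 1.212, 1.205]
force: [0.6, -0.5, 1.0]
grip_width: 0.0367
```

Run:
```python
from h import *
go([.466,-.2353,.15],90)
s=snap("wrist");save(s,"w1.png")
T=np.linalg.inv(s["world_to_cam"]);print("cam",T[:3,3].round(3),"look",-T[:3,2].round(3))
C=cloud(s)
hsv=cv2.cvtColor(s["frame"],cv2.COLOR_RGB2HSV)
m=(hsv[...,1]<70)&(C[...,2]>.03)&(C[...,2]<.08)&(C[...,0]>.43)&(C[...,0]<.51)&(abs(C[...,1]+.235)<.02)
P=C[m]
for x in np.arange(.43,.51,.01):
    q=P[abs(P[:,0]-x)<.005]
    if len(q): print(round(x,2),np.median(q,0).round(4),len(q),q[:,1].min().round(4),q[:,1].max().round(4))
```

```text
jaw 89.65 x [-7.e-04  4.e-04 -1.e+00] turn -0.35 shift now [35.   0.7  1.2] after turn [35.   0.7  1.2] q [-0.696  0.377  1.455 -0.     1.31  -2.26 ] pos [ 0.4667 -0.2365  0.185 ] t 3.6
cam [ 0.398 -0.236  0.335] look [ 0.263 -0.001 -0.965]
0.43 [ 0.4325 -0.2359  0.0633] 76 -0.2411 -0.2295
0.44 [ 0.4398 -0.2359  0.0616] 141 -0.2413 -0.2306
0.45 [ 0.4501 -0.2351  0.0586] 138 -0.2413 -0.2297
0.46 [ 0.4599 -0.2351  0.0559] 134 -0.2407 -0.2296
0.47 [ 0.4701 -0.2352  0.0531] 127 -0.2408 -0.2295
0.48 [ 0.4802 -0.2352  0.0507] 120 -0.2409 -0.2295
0.49 [ 0.49   -0.2348  0.0481] 108 -0.2401 -0.2295
0.5 [ 0.5002 -0.2343  0.0453] 105 -0.2402 -0.2294
0.51 [ 0.5074 -0.2348  0.0433] 50 -0.2403 -0.2294
```

View pics/w1.png

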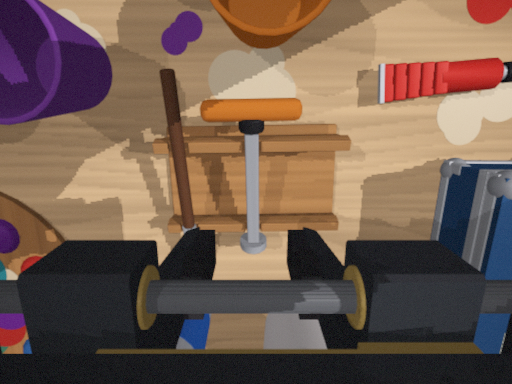

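Wrist view: the key runs up the middle, x≈250, with the collar at (253,243) and the bar at (250,110). The brush handle at (165,75) sits beside the bar's end, so an end grip in the rest is not possible. Descending to grip the shank.

servo_tool(series=[[[-0.18,0.03,0,0.001,-0.35],[-0.18,0.035,0,0,0],[-0.18,0.035,0,0,0],[-0.18,0.02,0,0,0],[-0.18,0.009,0,0,0],[-0.18,0,0,0,0],[-1,0,0,0,0],[-1,0,0,0,0],[-1,0,0,0,0],[-1,0,0,0,0],[-1,0,0,0,0],[-1,-0.01,0,0,0],[-1,-0.02,0,0,0],[-1,-0.03,0,0,0],[-1,-0.03,0,0,0],[-1,-0.03,0,0,0],[-1,-0.03,0,0,0],[-1,0,0,0,0]]], squeeze=30)

```text
t: 5.45
tcp_pos: [0.468, -0.2361, 0.2101]
eef_rot: [-1.216, 1.208, 1.203]
force: [0.9, 0.6, -1.0]
grip_width: 0.0002
```

Run:
```python
from h import *
s=snap("wrist");save(s,"w2.png");C=cloud(s)
hsv=cv2.cvtColor(s["frame"],cv2.COLOR_RGB2HSV)
M=cv2.inRange(hsv,np.array((4,150,90)),np.array((18,255,255)));n,l,st,c=cv2.connectedComponentsWithStats(M)
for i in range(1,n):
    if st[i,4]>300: print(st[i],np.median(C[l==i],0).round(4))
go([.53,.138,.25],90)
t=np.load("top0.npz")
```

```text
[ 211    0  118   50 3875] [ 0.319  -0.2208  0.008 ]
[ 206   97   93   21 1821] [ 0.3997 -0.2364  0.0732]
jaw 90.02 x [ 0.0032 -0.0027 -1.    ] turn 0.02 shift now [-43.1 -63.  373.4] after turn [-43.1 -62.8 373.5] q [-0.693  0.354  1.421 -0.     1.362 -2.265] pos [ 0.4673 -0.2356  0.2077] t 5.5
```

View pics/w2.png

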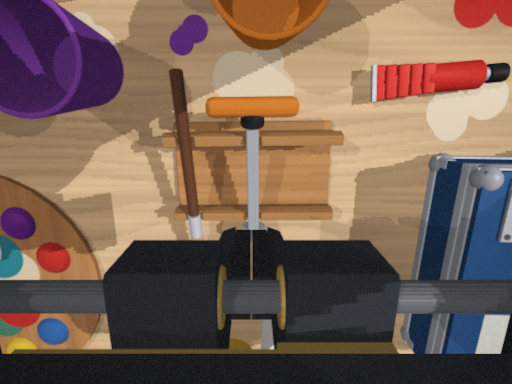

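The key was not gripped: the fingers closed to zero above it, and it still lies in place. I go deeper, wait longer and check before lifting.

servo_tool(series=[[[-0.18,0.03,0,0,0],[-0.18,0.04,0,0,0],[-0.18,0.04,0,0,0],[-0.18,0.03,0,0,0],[-0.18,0.012,0,0,0],[-0.18,0.008,0,0,0],[-0.18,0,0,0,0],[-0.18,0,0,0,0]]])

```text
t: 6.3
tcp_pos: [0.4673, -0.2357, 0.0467]
eef_rot: [-1.211, 1.209, 1.208]
force: [-0.4, -0.1, -0.4]
grip_width: 0.0363
```

servo_tool(series=[[[-1,0,0,0,0],[-1,0,0,0,0],[-1,0,0,0,0],[-1,0,0,0,0],[-1,0,0,0,0],[-1,0,0,0,0]]])

```text
t: 6.9
tcp_pos: [0.467, -0.2354, 0.0461]
eef_rot: [-1.21, 1.209, 1.209]
force: [-0.4, 0.1, 5.9]
grip_width: 0.0114
```

servo_tool(series=[[[-1,-0.01,0,0,0],[-1,-0.02,0,0,0],[-1,-0.035,0,0,0],[-1,-0.045,0,0,0],[-1,-0.045,0,0,0],[-1,-0.04,0,0,0],[-1,0,-0.012,0.036,0],[-1,0,-0.012,0.036,0],[-1,0,-0.012,0.036,0],[-1,0,-0.012,0.036,0],[-1,0,-0.012,0.036,0],[-1,0,-0.012,0.036,0],[-1,0,-0.012,0.036,0],[-1,0,-0.012,0.036,0],[-1,0,-0.012,0.036,0],[-1,0,-0.012,0.036,0],[-1,0,0,0,0],[-1,0,0,0,0]]])

```text
t: 8.7
tcp_pos: [0.5864, 0.1252, 0.2404]
eef_rot: [-1.21, 1.209, 1.211]
force: [0.3, -0.6, -2.3]
grip_width: 0.0111
```

```bash
cat >> h.py <<'E'
def bar(s):
    C=cloud(s);hsv=cv2.cvtColor(s["frame"],cv2.COLOR_RGB2HSV)
    M=cv2.inRange(hsv,np.array((4,150,90)),np.array((18,255,255)));n,l,st,c=cv2.connectedComponentsWithStats(M)
    for i in range(1,n):
        if st[i,4]>250:
            v,u=np.nonzero(l==i); R=cv2.minAreaRect(np.c_[u,v].astype(np.float32))
            print(st[i],"med",np.median(C[l==i],0).round(4),"rect",np.round(R[0],1),np.round(R[1],1),round(R[2],1))
E
python3 - <<'E'
from h import *
s=snap("wrist");save(s,"w3.png");bar(s)
go([.588,.125,.12],90)
for n,p in(("L",(.4944,.2532,.083)),("R",(.4913,.0214,.083))): print(n,proj(s,p))
E
```

```text
[ 145   87  212   47 9289] med [0.5186 0.1255 0.2671] rect [250.5 110. ] [ 46. 211.] 90.0
jaw 90.02 x [-8.e-04 -3.e-04 -1.e+00] turn 0.02 shift now [120.6  -1.6   0.7] after turn [120.6  -1.6   0.7] q [ 0.012  0.466  1.14  -0.     1.536 -1.559] pos [0.5864 0.1244 0.2406] t 8.75
L (np.float64(388.97358920980844), np.float64(81.67541118947956))
R (np.float64(138.41522207710054), np.float64(77.71822871248156))
```

View pics/w3.png

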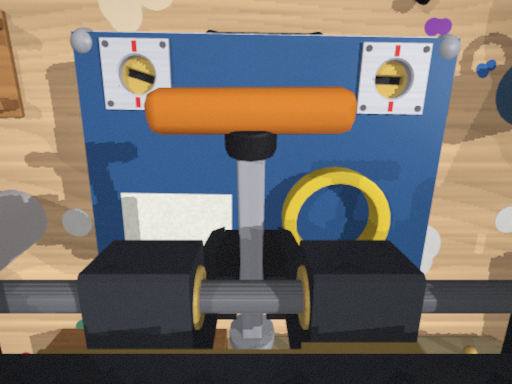

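The wrist picture shows the key held level, bar at (250,110). The right screw is at (139,75) with its slot tilted, the left at (392,78), and the lid between them is clear. Measuring the screws precisely from here, then laying the key down.

```bash
cat >> h.py <<'E'
def screw(s,guess,verbose=1):
    u0,v0=map(int,proj(s,guess)); h=45
    hsv=cv2.cvtColor(s["frame"],cv2.COLOR_RGB2HSV); y0=max(v0-h,0);x0=max(u0-h,0)
    sub=hsv[y0:v0+h,x0:u0+h]; k=np.ones((3,3),np.uint8)
    B=cv2.inRange(sub,np.array((15,90,60)),np.array((32,255,255)))
    n,l,st,c=cv2.connectedComponentsWithStats(cv2.morphologyEx(B,cv2.MORPH_CLOSE,np.ones((9,9),np.uint8)))
    i=1+np.argmax(st[1:,4]); ct=cv2.findContours((l==i).astype(np.uint8),0,1)[0][0]; hull=cv2.convexHull(ct)
    (cu,cv_),rad=cv2.minEnclosingCircle(hull); e=cv2.fitEllipse(hull)
    ctr=plane(s,cu+x0,cv_+y0,.083); edge=plane(s,cu+x0+rad,cv_+y0,.083)
    # slot
    F=np.zeros_like(B); cv2.fillPoly(F,[hull],255); D=((sub[...,2]<70)&(cv2.erode(F,k,iterations=2)>0)).astype(np.uint8)
    v,u=np.nonzero(D); P=np.array([plane(s,a+x0,b+y0,.083)[:2] for a,b in zip(u,v)])
    w=cv2.fitLine(P.astype(np.float32),cv2.DIST_L2,0,.01,.01).ravel(); ang=np.degrees(np.arctan2(w[1],w[0]))%180
    # red marks
    R=cv2.inRange(sub,np.array((0,150,120)),np.array((6,255,255)))|cv2.inRange(sub,np.array((174,150,120)),np.array((179,255,255)))
    v,u=np.nonzero(R);Q=np.array([plane(s,a+x0,b+y0,.093)[:2] for a,b in zip(u,v)]) if len(u) else np.zeros((1,2))
    f_=Q[:,0]>Q[:,0].mean(); a,b=Q[f_].mean(0) if f_.any() else Q[0],Q[~f_].mean(0); ax=np.degrees(np.arctan2(*(a-b)[::-1]))
    print("brass",ctr.round(4),"r",np.linalg.norm(edge-ctr).round(4),"ell",plane(s,e[0][0]+x0,e[0][1]+y0,.083)[:2].round(4),"slot ctr",w[2:].round(4),len(P),"dir",ang.round(1),"| marks mid",((a+b)/2).round(4),"case x dir",ax.round(2), len(Q))
E
python3 - <<'E'
from h import *
s=snap("wrist");np.savez("w3",**s)
screw(s,(.4944,.2532,.083));screw(s,(.4913,.0214,.083))
t=dict(np.load("top0.npz"));screw(t,(.4944,.2532,.083));screw(t,(.4913,.0214,.083))
E
```

```text
brass [0.4922 0.2545 0.083 ] r 0.0168 ell [0.4921 0.2546] slot ctr [0.4929 0.2528] 138 dir 87.6 | marks mid [0.4926 0.253 ] case x dir -0.88 59
brass [0.502  0.0365 0.083 ] r 0.0381 ell [0.503  0.0354] slot ctr [0.4896 0.0242] 166 dir 73.1 | marks mid [0.4893 0.0227] case x dir -0.65 63
brass [0.4975 0.2563 0.083 ] r 0.1869 ell [0.4602 0.2874] slot ctr [0.4344 0.2111] 106 dir 108.1 | marks mid [0. 0.] case x dir 0.0 1
brass [0.4951 0.0246 0.083 ] r 0.1866 ell [ 0.4922 -0.0358] slot ctr [0.4495 0.0768] 97 dir 104.7 | marks mid [ 0.3731 -0.0642] case x dir -51.46 224
```

servo_tool(series=[[[-1,0.03,-0.001,0,0],[-1,0.04,0,0,0],[-1,0.03,0,0,0],[-1,0.015,0,0,0],[-1,0.006,0,0,0],[-1,0.005,0,0,0],[-1,0.004,0,0,0],[-1,0,0,0,0],[-1,0,0,0,0]]])

```text
t: 9.7
tcp_pos: [0.5883, 0.1246, 0.1115]
eef_rot: [-1.21, 1.208, 1.208]
force: [-1.1, -0.8, 0.5]
grip_width: 0.0111
```

servo_tool(series=[[[-1,0.002,0,0,0],[-1,0,0,0,0],[-1,0,0,0,0]]], squeeze=3)

```text
t: 10.0
tcp_pos: [0.5877, 0.1248, 0.1085]
eef_rot: [-1.209, 1.209, 1.21]
force: [0.6, 0.3, -1.5]
grip_width: 0.0121
```

servo_tool(series=[[[-0.5,0,0,0,0],[-0.5,0,0,0,0],[-0.5,0,0,0,0],[-0.3,-0.01,0,0,0],[-0.3,-0.03,0,0,0],[-0.3,-0.04,0,0,0],[-0.3,-0.04,0,0,0],[-0.3,-0.01,0,0,0],[-0.3,0,0,0,0]]])

```text
t: 10.9
tcp_pos: [0.5882, 0.1248, 0.2407]
eef_rot: [-1.211, 1.206, 1.207]
force: [0.5, 1.0, -0.3]
grip_width: 0.0309
```

Run:
```python
from h import *
s=snap("wrist");save(s,"w4.png");bar(s);np.savez("w4",**s)
go([.517,.125,.18],90)
screw(s,(.4925,.2532,.083));screw(s,(.4895,.0234,.083))
```

```text
[ 205   99   93   20 1769] med [0.5205 0.1252 0.1059] rect [251.  108.5] [19. 92.] 90.0
jaw 90.01 x [ 4.e-04  0.e+00 -1.e+00] turn 0.01 shift now [58.7 70.7  0.3] after turn [58.7 70.7  0.3] q [ 0.012  0.468  1.141  0.     1.532 -1.559] pos [0.5876 0.1247 0.2387] t 10.95
brass [0.492  0.2551 0.083 ] r 0.0168 ell [0.4919 0.2545] slot ctr [0.4927 0.2528] 141 dir 86.9 | marks mid [0.4925 0.2529] case x dir -0.89 63
brass [0.4887 0.021  0.083 ] r 0.0168 ell [0.4885 0.0216] slot ctr [0.4891 0.0235] 151 dir 72.2 | marks mid [0.4892 0.0229] case x dir -0.84 61
```

View pics/w4.png

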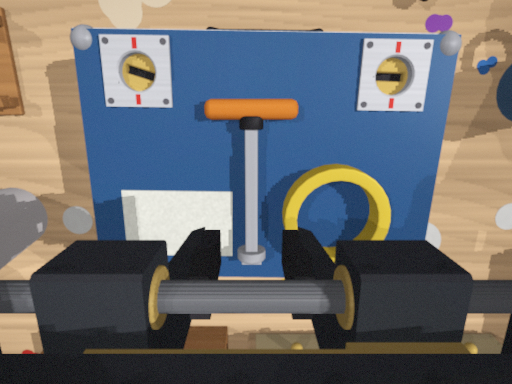

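Key lies flat on the lid. The bar is at (251,108), centred on the jaws' column, with its middle at (0.5205, 0.125) and its top at 0.106. Moving over the bar's ends and descending wide open.

servo_tool(series=[[[1,0,0.023,0,0],[1,0,0.024,0,0],[1,0.01,0.02,0.0005,0],[1,0.035,0,0,0],[1,0.025,0,0,0],[1,0,0,0,0],[1,0,0,0,0],[1,0,0,0,0]]])

```text
t: 11.75
tcp_pos: [0.5213, 0.1252, 0.1695]
eef_rot: [-1.21, 1.208, 1.208]
force: [0.3, 0.3, -0.5]
grip_width: 0.0882
```

Run:
```python
from h import *
s=snap("wrist");save(s,"w5.png");bar(s)
go([.5205,.1252,.1095],90)
```

```text
[ 194  193  114   24 2634] med [0.5192 0.1249 0.1057] rect [250.5 204.5] [ 23. 113.] 90.0
jaw 90.01 x [ 1.7e-03  1.0e-04 -1.0e+00] turn 0.01 shift now [60.1  0.9 -0. ] after turn [60.1  0.9 -0. ] q [ 0.015  0.413  1.446  0.     1.281 -1.556] pos [0.5213 0.1252 0.1696] t 11.8
```

View pics/w5.png

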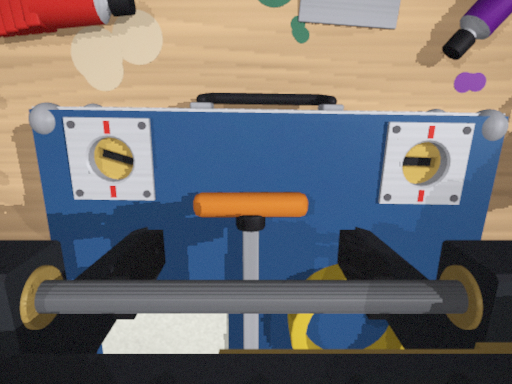

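servo_tool(series=[[[1,0.02,0.0015,0,0],[1,0.02,0,0,0],[1,0.012,0,0,0],[1,0.0075,0,0,0],[1,0,0,0,0],[1,0,0,0,0]]])

```text
t: 12.4
tcp_pos: [0.5197, 0.1252, 0.1099]
eef_rot: [-1.21, 1.208, 1.208]
force: [-0.5, -0.4, 0.7]
grip_width: 0.0884
```

servo_tool(series=[[[-1,0,0,0,0],[-1,0,0,0,0],[-1,0,0,0,0],[-1,0,0,0,0]]], squeeze=6)

```text
t: 12.8
tcp_pos: [0.5193, 0.1252, 0.1093]
eef_rot: [-1.21, 1.209, 1.209]
force: [-0.1, 0.2, -0.1]
grip_width: 0.0583
```

Run:
```python
from h import *
print(r.tcp_to_tips, r.read_state()["grip_width"],r.read_state()["force"])
s=snap("wrist");save(s,"w6.png");bar(s)
s=snap("scene");save(s,"s6.png",(240,120,400,240),4)
```

```text
0.017 0.058324155772619006 [-0.0525203   0.2369859  -0.05185074]
[ 177  224  146   34 3953] med [0.5177 0.1256 0.1057] rect [249.5 240.5] [ 33. 145.] 90.0
```

View pics/w6.png

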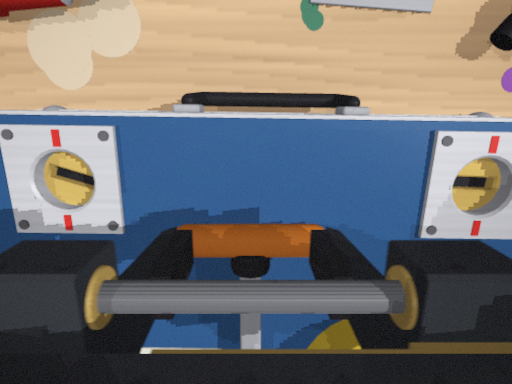

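Run:
```python
from h import *
st,p,R=tool(); print(p,st["grip_width"],st["force"])
s=snap("wrist");C=cloud(s);d=s["frame"].max(2)<45
for v in range(222,262,4):
    row=[]
    for u in range(120,400,8):
        if d[v,u] and s["range_z"][v,u]>0: row.append((u,*((C[v,u]-p)*1000).round(0).astype(int).tolist()))
    print(v,row)
```

```text
[0.51932126 0.12519655 0.10921991] 0.050479666152052224 [-0.23320433 -0.31196319 -0.11730072]
222 []
226 []
230 [(176, -12, -36, 9), (184, -11, -33, 6), (192, -10, -29, 5), (304, -10, 27, 5), (312, -10, 31, 5), (320, -12, 34, 8)]
234 [(176, -12, -35, 14), (184, -10, -32, 10), (192, -10, -28, 10), (304, -10, 26, 9), (312, -10, 30, 10), (320, -11, 33, 12), (328, -12, 37, 13)]
238 [(168, -11, -37, 18), (176, -11, -34, 18), (184, -9, -31, 13), (192, -10, -27, 14), (304, -10, 25, 14), (312, -10, 29, 14), (320, -11, 32, 16), (328, -12, 35, 18), (336, -12, 39, 19)]
242 [(120, -35, -34, 75), (168, -12, -36, 23), (176, -12, -33, 23), (184, -10, -30, 19), (192, -10, -26, 19), (304, -8, 25, 15), (312, -10, 28, 19), (320, -10, 32, 18), (328, -11, 35, 21), (336, -12, 38, 23), (376, -35, 33, 75), (384, -35, 35, 75), (392, -35, 37, 75)]
246 [(160, -12, -38, 27), (168, -11, -35, 27), (176, -9, -33, 21), (184, -10, -29, 24), (192, -10, -26, 23), (304, -6, 25, 15), (312, -10, 27, 22), (320, -10, 31, 23), (328, -12, 33, 27), (336, -11, 37, 26), (376, -35, 32, 76), (392, -35, 36, 77)]
250 [(160, -11, -3
[... 293 characters left out ...]
4), (168, -10, -34, 32), (176, -10, -31, 32), (184, -10, -28, 31), (192, -7, -25, 26), (304, -3, 25, 16), (312, -9, 26, 28), (320, -10, 29, 31), (328, -10, 32, 31), (336, -11, 35, 34), (344, -12, 38, 34), (376, -32, 33, 75), (384, -34, 33, 79), (392, -35, 34, 82)]
258 [(152, -11, -39, 37), (160, -12, -35, 38), (168, -10, -33, 35), (176, -10, -30, 35), (184, -10, -26, 35), (192, -5, -25, 26), (200, 3, -25, 9), (232, 10, -10, -4), (240, 8, -5, -1), (248, 8, -1, -1), (256, 8, 3, -1), (264, 9, 7, -3), (304, -1, 25, 16), (312, -7, 27, 28), (320, -10, 28, 35), (328, -10, 31, 35), (336, -11, 34, 37), (344, -12, 37, 38), (352, -12, 40, 38), (376, -31, 33, 76), (384, -33, 33, 80), (392, -35, 33, 84)]
```

View pics/s6.png

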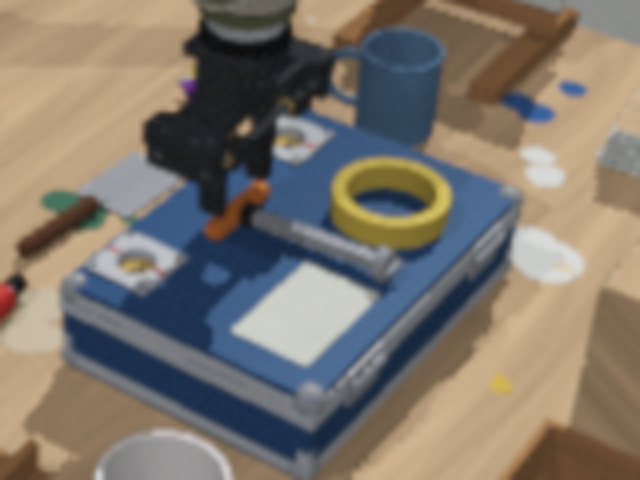

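The fingers closed above the bar: their ends stand about 4 mm above the TCP at this opening, not 17 mm ahead. The key was not disturbed. I lift, open and measure the real tip position at full opening.

servo_tool(series=[[[1,-0.03,0,0,0],[1,-0.03,0,0,0],[1,0,0,0,0],[1,0,0,0,0],[1,0,0,0,0],[1,0,0,0,0]]])

```text
t: 13.55
tcp_pos: [0.5188, 0.1252, 0.1681]
eef_rot: [-1.208, 1.211, 1.211]
force: [-0.9, 0.2, -0.7]
grip_width: 0.0878
```

```bash
cat >> h.py <<'E'
def tips(s):
    st,p,R=tool();C=cloud(s);d=(s["frame"].max(2)<60)&(s["range_z"]>0); D=(C-p)*1000
    m=d&(abs(D[...,0])<16)&(abs(D[...,1])<75)&(D[...,2]<60)&(D[...,2]>-60)&(C[...,2]>.112)
    Q=D[m]; print("w",st["grip_width"],"p",p.round(4),len(Q))
    for sg in(-1,1):
        q=Q[Q[:,1]*sg>2]; q=q[np.argsort(q[:,2])]; print(sg,"low z pct",np.percentile(q[:,2],[0,1,5]).round(1),"y,x of lowest",q[:15].mean(0).round(1),"inner y",np.percentile(q[:,1]*sg,2).round(1))
E
python3 - <<'E'
from h import *
s=snap("wrist");tips(s);bar(s)
cv2.imwrite("pics/w7.png",s["frame"][180:,:,::-1])
E
```

```text
w 0.08824228136752987 p [0.5189 0.1252 0.1682] 6712
-1 low z pct [3.6 4.8 8.5] y,x of lowest [ -7.  -46.7   4. ] inner y 43.6
1 low z pct [3.3 5.8 9.2] y,x of lowest [-10.3  49.7   4.5] inner y 44.0
[ 193  197  115   24 2646] med [0.5191 0.1252 0.1057] rect [250.  208.5] [ 23. 114.] 90.0
```

Measured: the real tips are about 3.5 mm above the reported TCP, which disagrees with the stated 17 mm ahead. The sideways centring is right (inner faces at ±44 mm). Descending to TCP z≈0.090.

servo_tool(series=[[[1,0.03,0,0,0],[1,0.03,0,0,0],[1,0.01,0,0,0],[1,0.005,0,0,0],[1,0.003,0,0,0],[1,0,0,0,0],[1,0,0,0,0]]])

```text
t: 14.3
tcp_pos: [0.5197, 0.1252, 0.092]
eef_rot: [-1.21, 1.208, 1.208]
force: [1.2, -0.6, -0.0]
grip_width: 0.0886
```

servo_tool(series=[[[-1,0,0,0,0],[-1,0,0,0,0],[-1,0,0,0,0]]], squeeze=8)

```text
t: 14.6
tcp_pos: [0.5197, 0.1252, 0.0919]
eef_rot: [-1.21, 1.208, 1.208]
force: [-1.3, -0.5, 5.1]
grip_width: 0.0839
```

Gripped at 84 mm, the bar's length. Lifting so the key swings down.

servo_tool(series=[[[-1,-0.01,0,0,0],[-1,-0.02,0,0,0],[-1,-0.02,0,0,0],[-1,-0.02,0,0,0],[-1,-0.02,0,0,0],[-1,-0.02,0,0,0],[-1,-0.02,0,0,0],[-1,-0.02,0,0,0],[-1,-0.02,0,0,0],[-1,-0.02,0,0,0],[-1,-0.02,0,0,0],[-1,0,0,0,0],[-1,0,0,0,0],[-1,0,0,0,0]]])

```text
t: 16.0
tcp_pos: [0.5188, 0.1252, 0.2999]
eef_rot: [-1.208, 1.211, 1.211]
force: [0.3, 0.1, -1.9]
grip_width: 0.0839
```

Run:
```python
from h import *
print(r.read_state()["grip_width"],r.read_state()["force"],r.read_state()["moment"])
s=snap("wrist");bar(s);w=s["frame"]
t=snap("scene");a=cv2.resize(t["frame"][60:240,220:420],(400,360),interpolation=2)
cv2.imwrite("pics/v7.png",np.hstack([cv2.resize(w,(400,300)),a[:300]])[:,:,::-1]);
```

```text
0.0839281233437866 [ 0.32753094  0.13266773 -1.87517138] [ 0.0389717  -0.08183415 -0.0187554 ]
[ 167  230  169   34 5430] med [0.5138 0.1256 0.312 ] rect [251.  246.5] [ 33. 168.] 90.0
[151 340  59  13 269] med [0.8294 0.0175 0.0209] rect [180. 346.] [12. 58.] 90.0
```

View pics/v7.png

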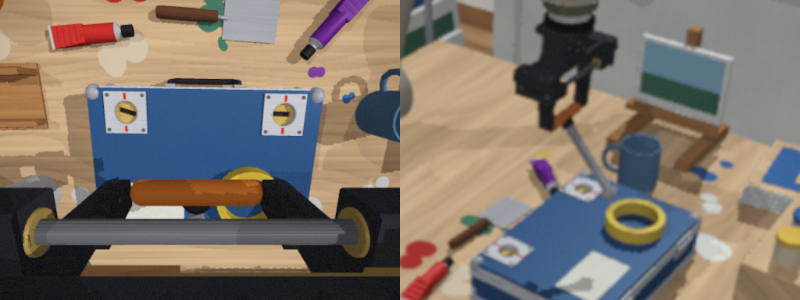

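The key hangs from the bar with its blade still forward. I lower the squeeze so it swings further, and measure the lean from the scene camera's depth.

servo_tool(series=[[[-1,0,0,0,0],[-1,0,0,0,0],[-1,0,0,0,0],[-1,0,0,0,0]]], squeeze=3)

```text
t: 16.5
tcp_pos: [0.5193, 0.1252, 0.3011]
eef_rot: [-1.209, 1.209, 1.209]
force: [-1.2, -0.2, -2.5]
grip_width: 0.0839
```

```bash
cat >> h.py <<'E'
def lean(cam="scene",zmin=.11):
    st,p,R=tool(); s=snap(cam); C=cloud(s); h=cv2.cvtColor(s["frame"],cv2.COLOR_RGB2HSV)
    D=C-p
    m=(h[...,1]<80)&(h[...,2]>60)&(abs(D[...,1])<.03)&(abs(D[...,0])<.17)&(C[...,2]>zmin)&(D[...,2]<-.015)
    n,l,stt,c=cv2.connectedComponentsWithStats(m.astype(np.uint8)); i=1+np.argmax(stt[1:,4]); P=C[l==i]
    for _ in range(3):
        L=cv2.fitLine(P.astype(np.float32),cv2.DIST_HUBER,0,.01,.01).ravel(); d,o=L[:3],L[3:]
        if d[2]<0: d=-d
        e=np.linalg.norm((P-o)-np.outer((P-o)@d,d),axis=1); P=P[e<.012]
    print(cam,len(P),"dir",d.round(3),"tilt x(deg, + top to +x)",np.degrees(np.arctan2(d[0],d[2])).round(1),"y",np.degrees(np.arctan2(d[1],d[2])).round(1),"z",P[:,2].min().round(3),P[:,2].max().round(3),"low end",P[P[:,2]<P[:,2].min()+.01].mean(0).round(4),"axis@barz",(o+d*(p[2]+.011-o[2])/d[2]).round(4))
    return s
E
python3 - <<'E'
from h import *
st=r.read_state();print(st["grip_width"],st["force"],st["tcp_pos"]);lean()
E
```

```text
0.08393024095779264 [-1.17034431 -0.23039689 -2.49349026] [0.5192624  0.12521243 0.30108633]
scene 159 dir [0.116 0.011 0.993] tilt x(deg, + top to +x) 6.6 y 0.6 z 0.155 0.285 low end [0.5037 0.1143 0.1607] axis@barz [0.5181 0.1196 0.3121]
```

servo_tool(series=[[[-1,0,0,0,0],[-1,0,0,0,0],[-1,0,0,0,0],[-1,0,0,0,0],[-1,0,0,0,0]]])

```text
t: 17.05
tcp_pos: [0.5193, 0.1252, 0.3012]
eef_rot: [-1.209, 1.209, 1.209]
force: [-0.2, -1.0, -2.6]
grip_width: 0.0836
```

Run:
```python
from h import *
lean();lean("top");go([.4925,.2532,.31],89)
```

```text
scene 162 dir [0.112 0.029 0.993] tilt x(deg, + top to +x) 6.4 y 1.7 z 0.154 0.284 low end [0.5052 0.1141 0.16  ] axis@barz [0.519  0.1206 0.3122]Traceback (most recent call last):
  File "<stdin>", line 2, in <module>
  File "h.py", line 67, in lean
    n,l,stt,c=cv2.connectedComponentsWithStats(m.astype(np.uint8)); i=1+np.argmax(stt[1:,4]); P=C[l==i]
                                                                        ~~~~~~~~~^^^^^^^^^^^
    return _wrapfunc(a, 'argmax', axis=axis, out=out, **kwds)
    return bound(*args, **kwds)
ValueError: attempt to get argmax of an empty sequence
```

```bash
cat >> h.py <<'E'
def prof(cam,z0=.14,sat=80):
    st,p,R=tool(); s=snap(cam); C=cloud(s); h=cv2.cvtColor(s["frame"],cv2.COLOR_RGB2HSV); D=C-p
    m=(h[...,1]<sat)&(h[...,2]>50)&(abs(D[...,1])<.03)&(D[...,0]>-.06)&(D[...,0]<.06)&(C[...,2]>z0)&(D[...,2]<-.005)
    print(cam,p.round(4))
    for z in np.arange(z0,p[2],.01):
        k=m&(C[...,2]>=z)&(C[...,2]<z+.01); q=C[k]
        if len(q)>2: print(round(z,3),len(q),"x",q[:,0].min().round(4),q[:,0].max().round(4),"y",q[:,1].min().round(4),q[:,1].max().round(4))
    return s
E
python3 - <<'E'
from h import *
prof("wrist");prof("scene");go([.4925,.2532,.31],89)
E
```

```text
wrist [0.5193 0.1252 0.3012]
0.16 183 x 0.4843 0.5098 y 0.112 0.1384
0.17 304 x 0.4847 0.5065 y 0.112 0.1383
0.18 48 x 0.4937 0.4957 y 0.1195 0.1308
0.19 46 x 0.4947 0.4966 y 0.1197 0.1306
0.2 57 x 0.4961 0.4982 y 0.1193 0.1313
0.21 63 x 0.4972 0.4992 y 0.1194 0.1311
0.22 71 x 0.4983 0.5001 y 0.1197 0.1309
0.23 76 x 0.4994 0.5015 y 0.1199 0.1313
0.24 87 x 0.5007 0.5023 y 0.1201 0.1311
0.25 96 x 0.5018 0.5034 y 0.1198 0.1309
0.26 120 x 0.5027 0.5049 y 0.1199 0.1313
0.27 114 x 0.5041 0.5058 y 0.1198 0.131
0.28 4 x 0.502 0.5053 y 0.1207 0.1308
scene [0.5193 0.1252 0.3012]
0.15 5 x 0.499 0.5103 y 0.1131 0.1212
0.16 25 x 0.4882 0.513 y 0.1052 0.1336
0.17 17 x 0.49 0.5073 y 0.1058 0.1296
0.18 13 x 0.4967 0.5081 y 0.1132 0.1242
0.19 11 x 0.4994 0.511 y 0.1138 0.1286
0.2 10 x 0.5015 0.5115 y 0.1132 0.1291
0.21 14 x 0.5009 0.5122 y 0.1127 0.1276
0.22 9 x 0.5032 0.5139 y 0.1148 0.1285
0.23 15 x 0.5021 0.5171 y 0.1151 0.1271
0.24 11 x 0.5016 0.5157 y 0.1145 0.126
0.25 13 x 0.5065 0.5172 y 0.1164 0.1311
0.26 10 x 0.5062 0.5182 y 0.1149 0.1237
0.27 13 x 0.5072 0.5199 y 0.1143 0.1254
0.28 8 x 0.5111 0.5231 y 0.1106 0.1197
jaw 90.01 x [ 0.  0. -1.] turn 1.01 shift now [ -8.8  26.8 128. ] after turn [ -8.8  29.  127.5] q [ 0.015  0.314  1.208  0.     1.62  -1.556] pos [0.5193 0.1252 0.3012] t 17.25
```

Wrist depth gives clean numbers. The shank is centred on the TCP in y and leans 6.5° with the blade towards the robot. The blade's end is at TCP + (-22, 0, -144) mm. Moving it over the left slot.

servo_tool(series=[[[-1,0,0,0,0],[-1,0,0.0005,0.01,0],[-1,0,0.0005,0.017,0],[-1,0,0.0005,0.017,0],[-1,0,0.0005,0.017,0],[-1,0,0.0005,0.017,0],[-1,0,0.0005,0.017,0],[-1,0,0.0005,0.016,0],[-1,0,0.0005,0.0106,0],[-1,0,0.0008,0.005,0],[-1,0,0,0,2.5],[-1,0.015,0,0,0],[-1,0.02,0,0,0],[-1,0.015,0,0,0],[-1,0.005,0,0,0],[-1,0,0,0,0],[-1,0,0,0,0]]], squeeze=10)

```text
t: 18.95
tcp_pos: [0.5148, 0.2518, 0.247]
eef_rot: [-1.177, 1.228, 1.176]
force: [0.9, -0.8, -1.7]
grip_width: 0.0838
```

Run:
```python
from h import *
st=r.read_state();print(st["force"],st["grip_width"])
s=prof("wrist",.096);go([.5145,.252,.235],87.5)
screw(s,(.4925,.2532,.083))
save(s,"w8.png")
```

```text
[ 0.89520305 -0.75803442 -1.71782518] 0.08378074368078413
wrist [0.5148 0.2518 0.247 ]
0.106 205 x 0.4799 0.5054 y 0.2394 0.2659
0.116 294 x 0.4809 0.5007 y 0.2395 0.2659
0.126 47 x 0.4893 0.4909 y 0.2472 0.2585
0.136 44 x 0.4905 0.4919 y 0.2474 0.2582
0.146 58 x 0.4917 0.4941 y 0.2468 0.2588
0.156 64 x 0.4927 0.4945 y 0.2469 0.2585
0.166 71 x 0.4938 0.4956 y 0.2471 0.2583
0.176 74 x 0.495 0.4973 y 0.2467 0.2586
0.186 95 x 0.4961 0.4981 y 0.2468 0.2585
0.196 99 x 0.4971 0.4993 y 0.247 0.2582
0.206 119 x 0.498 0.5006 y 0.2472 0.2585
0.216 115 x 0.499 0.5018 y 0.2469 0.2582
0.226 4 x 0.4972 0.4978 y 0.2502 0.2529
jaw 87.51 x [ 1.6e-03  4.0e-04 -1.0e+00] turn 0.01 shift now [12.1  0.3  0.1] after turn [12.1  0.3  0.1] q [ 0.248  0.413  1.209 -0.     1.518 -1.279] pos [0.5148 0.2518 0.2471] t 19.0Traceback (most recent call last):
  File "<stdin>", line 4, in <module>
  File "h.py", line 51, in screw
    w=cv2.fitLine(P.astype(np.float32),cv2.DIST_L2,0,.01,.01).ravel(); ang=np.degrees(np.arctan2(w[1],w[0]))%180
      ~~~~~~~~~~~^^^^^^^^^^^^^^^^^^^^^^^^^^^^^^^^^^^^^^^^^^^^
cv2.error: OpenCV(4.12.0) /io/opencv/modules/imgproc/src/linefit.cpp:618: error: (-215:Assertion failed) npoints2 >= 0 || npoints3 >= 0 in function 'fitLine'
```

servo_tool(series=[[[-1,0.007,0.0009,0,0],[-1,0.005,0,0,0],[-1,0.003,0,0,0],[-1,0.003,0,0,0],[-1,0.002,0,0,0],[-1,0,0,0,0],[-1,0,0,0,0]]])

```text
t: 19.7
tcp_pos: [0.5135, 0.2518, 0.226]
eef_rot: [-1.177, 1.23, 1.177]
force: [0.2, 0.2, -2.0]
grip_width: 0.0843
```

servo_tool(series=[[[-1,0.002,0,0,0],[-1,0,0,0,0],[-1,0,0,0,0]]])

```text
t: 20.0
tcp_pos: [0.5141, 0.2518, 0.2253]
eef_rot: [-1.178, 1.227, 1.175]
force: [-0.6, -0.7, 5.8]
grip_width: 0.0836
```

servo_tool(series=[[[-1,0,0.003,0,0],[-1,0,0.003,0,0],[-1,0,0.003,0,0],[-1,0,0.003,0,0],[-1,0,0.003,0,0],[-1,0,0.003,0,0],[-1,0,0,0,0]]], squeeze=5)

```text
t: 20.7
tcp_pos: [0.4956, 0.2527, 0.2248]
eef_rot: [-1.178, 1.228, 1.176]
force: [0.4, 0.0, 5.6]
grip_width: 0.084
```

Run:
```python
from h import *
st=r.read_state();print(st["force"],st["grip_width"])
s=prof("wrist",.098);s=prof("scene",.098)
```

```text
[0.3628843  0.02208117 5.63202606] 0.08396699739011682
wrist [0.4956 0.2527 0.2248]
0.098 31 x 0.4855 0.4869 y 0.2473 0.2589
0.108 32 x 0.4854 0.4865 y 0.2475 0.2587
0.118 39 x 0.4851 0.4863 y 0.2478 0.2586
0.128 44 x 0.4852 0.4873 y 0.2471 0.2591
0.138 48 x 0.485 0.4868 y 0.2474 0.2589
0.148 54 x 0.4851 0.4865 y 0.2477 0.2587
0.158 67 x 0.485 0.4873 y 0.2472 0.2591
0.168 74 x 0.485 0.4868 y 0.2475 0.259
0.178 79 x 0.485 0.4869 y 0.2472 0.2592
0.188 95 x 0.4848 0.4865 y 0.2473 0.2591
0.198 15 x 0.485 0.4858 y 0.2477 0.2589
0.208 6 x 0.4803 0.4823 y 0.2471 0.2592
scene [0.4957 0.2527 0.2248]
0.098 11 x 0.488 0.5012 y 0.2392 0.2562
0.108 7 x 0.4914 0.5021 y 0.2446 0.2519
0.118 13 x 0.4902 0.501 y 0.2411 0.2531
0.128 8 x 0.4884 0.4989 y 0.2406 0.2527
0.138 11 x 0.4863 0.5002 y 0.2413 0.253
0.148 12 x 0.4838 0.4998 y 0.2426 0.2552
0.158 11 x 0.4897 0.501 y 0.2412 0.2513
0.168 10 x 0.4894 0.4997 y 0.2441 0.2523
0.178 9 x 0.4907 0.5001 y 0.2423 0.2552
0.188 12 x 0.4877 0.5007 y 0.241 0.2574
0.198 9 x 0.4891 0.5014 y 0.2428 0.2596
0.208 6 x 0.493 0.5036 y 0.2402 0.2519
```

```bash
cat >> h.py <<'E'
def collar(c):
    s=snap("wrist");C=cloud(s);d=np.hypot(C[...,0]-c[0],C[...,1]-c[1]);z=C[...,2]
    for a,b in((.0095,.0125),(.0125,.016),(.018,.027)):
        m=(d>a)&(d<b)&(C[...,0]<c[0])&(z>.06)&(z<.12); print("ring",a,m.sum(),np.percentile(z[m],[5,25,50,75,95]).round(4) if m.sum() else "")
    return s
E
python3 - <<'E'
from h import *
collar((.492,.253))
E
```

```text
ring 0.0095 125 [0.092  0.0928 0.0932 0.0937 0.0943]
ring 0.0125 177 [0.0829 0.0839 0.0907 0.0928 0.0938]
ring 0.018 763 [0.0921 0.0928 0.0933 0.0938 0.0944]
```

Collar top is at 0.0932, its home height, and the key is vertical in the left screw. Gripping firmly and turning 88° clockwise about the key's axis.

servo_tool(series=[[[-1,0,0,0,0],[-1,0,0,-0.0005,8],[-1,0,0,-0.0005,8],[-1,0,0,-0.0005,8],[-1,0,0,-0.0005,8],[-1,0,0,-0.0005,8],[-1,0,0,-0.0005,8],[-1,0,0,-0.0005,8],[-1,0,0,-0.0005,8],[-1,0,0,-0.0005,8],[-1,0,0,-0.0005,8],[-1,0,0,-0.0005,8],[-1,0,0,0,0],[-1,0,0,0,0]]], squeeze=25)

```text
t: 22.25
tcp_pos: [0.4931, 0.249, 0.2248]
eef_rot: [0.004, 1.568, -0.003]
force: [3.8, 0.3, 5.0]
grip_width: 0.0834
```

Run:
```python
from h import *
st=r.read_state();print(st["force"],st["moment"],st["grip_width"]);go([.492,.249,.2248],-5)
```

```text
[3.84568477 0.30874241 5.00125607] [-0.06023961 -1.10855774  0.01634278] 0.08336407072825215
jaw -0.27 x [ 2.9e-03  4.0e-04 -1.0e+00] turn 4.73 shift now [-0.  -0.  -1.1] after turn [-0.  -0.1 -1.1] q [ 0.253  0.391  1.31  -0.     1.437  0.258] pos [0.4931 0.249  0.2248] t 22.25
```

servo_tool(series=[[[-1,0,0,0,3],[-1,0,0,0,3],[-1,0,0,0,0]]])

```text
t: 22.55
tcp_pos: [0.4928, 0.249, 0.2248]
eef_rot: [0.087, 1.567, -0.087]
force: [1.7, -0.4, 5.2]
grip_width: 0.0835
```

Run:
```python
from h import *
st=r.read_state();print(st["force"],st["moment"],st["grip_width"]);go([.492,.249,.2248],-9)
```

```text
[ 1.70338428 -0.44919664  5.20540099] [-0.16024807 -0.89446486  0.04090256] 0.08350658040907835
jaw -6.34 x [ 2.2e-03  2.0e-04 -1.0e+00] turn 2.66 shift now [-0.1 -0.1 -0.8] after turn [-0.1 -0.1 -0.8] q [ 0.254  0.391  1.311 -0.     1.438  0.364] pos [0.4928 0.249  0.2248] t 22.55
```

servo_tool(series=[[[-1,0,0,0,3],[-1,0,0,0,3],[-1,0,0,0,0]]])

```text
t: 22.85
tcp_pos: [0.4926, 0.249, 0.2248]
eef_rot: [0.169, 1.563, -0.169]
force: [1.5, 0.0, 6.6]
grip_width: 0.0837
```

Run:
```python
from h import *
st=r.read_state();print(st["force"],st["moment"],st["grip_width"]);go([.492,.249,.2248],-9)
s=snap("wrist");bar(s);
s=snap("scene");C=cloud(s);np.savez("s12",**s)
t=snap("top");bar(t);save(t,"t12.png",(120,160,270,240),4)
```

```text
[1.47126833 0.03798736 6.59077941] [-0.19260782 -0.62767147 -0.028808  ] 0.08366084113059162
jaw -12.34 x [ 1.6e-03  2.0e-04 -1.0e+00] turn -3.34 shift now [-0.  -0.1 -0.6] after turn [-0.  -0.1 -0.6] q [ 0.254  0.391  1.311 -0.     1.439  0.469] pos [0.4926 0.249  0.2248] t 22.85
[ 167  222  169   35 5589] med [0.4929 0.2555 0.236 ] rect [251. 239.] [ 34. 168.] 90.0
[305 247  33  33 744] med [ 0.3108 -0.2298  0.0101] rect [321. 263.] [32. 32.] 90.0
[344 274  36  34 849] med [ 0.2272 -0.3539  0.0327] rect [362.3 290.3] [34.6 32.5] 45.0
```

servo_tool(series=[[[-1,0,0,0,3],[-1,0,0,0,0]]])

```text
t: 23.2
tcp_pos: [0.4925, 0.249, 0.2247]
eef_rot: [0.21, 1.559, -0.21]
force: [0.6, -0.3, 7.1]
grip_width: 0.0835
```

Run:
```python
from h import *
st=r.read_state();print(st["force"],st["moment"],st["effort"][5],st["grip_width"]);go([.492,.249,.2248],-9)
s=snap("wrist");bar(s);
```

```text
[ 0.63341324 -0.25629819  7.11330826] [-0.13048266 -0.50278198  0.07214408] 0.5356615595519543 0.08348080957002574
jaw -15.33 x [ 1.4e-03  1.0e-04 -1.0e+00] turn -6.33 shift now [-0.1 -0.1 -0.5] after turn [-0.1 -0.  -0.5] q [ 0.254  0.391  1.311 -0.     1.439  0.521] pos [0.4925 0.249  0.2247] t 23.2
[ 167  222  169   35 5584] med [0.4932 0.2555 0.236 ] rect [251. 239.] [ 34. 168.] 90.0
```

servo_tool(series=[[[-1,0,0,0,3],[-1,0,0,0,0]]])

```text
t: 23.45
tcp_pos: [0.4924, 0.249, 0.2248]
eef_rot: [0.251, 1.555, -0.25]
force: [0.8, 0.7, 6.8]
grip_width: 0.0838
```

Run:
```python
from h import *
st=r.read_state();print(st["force"],st["moment"],st["effort"][5],st["grip_width"]);go([.492,.249,.2248],-9)
s=prof("wrist",.098)
```

```text
[0.8023603  0.73293752 6.80762075] [-0.12440934 -0.44017288  0.29435846] 0.7355445250868797 0.08375309656875038
jaw -18.3 x [ 1.2e-03  1.0e-04 -1.0e+00] turn -9.3 shift now [-0.  -0.1 -0.4] after turn [-0.  -0.1 -0.4] q [ 0.254  0.391  1.311 -0.     1.439  0.573] pos [0.4924 0.249  0.2248] t 23.45
wrist [0.4924 0.249  0.2248]
0.098 29 x 0.4882 0.4992 y 0.2555 0.26
0.108 39 x 0.4885 0.4991 y 0.2562 0.2599
0.118 41 x 0.4886 0.499 y 0.2564 0.2599
0.128 40 x 0.488 0.4992 y 0.2554 0.26
0.138 53 x 0.4883 0.4992 y 0.256 0.26
0.148 51 x 0.4885 0.4991 y 0.2561 0.2599
0.158 65 x 0.4878 0.4993 y 0.2555 0.26
0.168 74 x 0.4882 0.4992 y 0.2556 0.2603
0.178 86 x 0.4878 0.4992 y 0.2553 0.26
0.188 96 x 0.4881 0.4992 y 0.2554 0.2599
0.198 12 x 0.4884 0.4991 y 0.2564 0.2599
0.208 11 x 0.4861 0.4958 y 0.2615 0.2632
```

servo_tool(series=[[[-1,0,0,0,-6],[-1,0,0,0,-4],[-1,0,0,0,0]]])

```text
t: 23.8
tcp_pos: [0.4924, 0.249, 0.2247]
eef_rot: [0.112, 1.567, -0.111]
force: [0.8, -0.0, 6.9]
grip_width: 0.0832
```

Run:
```python
from h import *
st=r.read_state();print(st["force"],st["moment"],st["effort"][5],st["grip_width"]);go([.492,.249,.2248],-9)
```

```text
[ 0.84292637 -0.03311714  6.86464234] [-0.09119302 -0.38802578  0.08470147] -0.5886456929147243 0.08318922623572776
jaw -8.14 x [ 1.e-03  3.e-04 -1.e+00] turn 0.86 shift now [-0.1 -0.1 -0.4] after turn [-0.1 -0.1 -0.4] q [0.254 0.391 1.311 0.    1.439 0.396] pos [0.4924 0.249  0.2247] t 23.8
```

At -18° the moment rose to 0.29 N m, so the left screw is at its stop. Backing to mid-play, lifting out and checking the slot.

servo_tool(series=[[[-1,0,0,0,-4],[-1,-0.005,0,0,0],[-1,-0.01,0,0,0],[-1,-0.015,0,0,0],[-1,-0.02,0,0,0],[-1,-0.02,0,0,0],[-1,0,0,0,-8],[-1,0,0,0,-8],[-1,0,0,0,-8],[-1,0,0,0,-8],[-1,0,0,0,-8],[-1,0,0,0,-8],[-1,0,0,0,-8],[-1,0,0,0,-8],[-1,0,0,0,-8],[-1,0,0,0,-5],[-1,0,0,0,0]]])

```text
t: 25.5
tcp_pos: [0.4918, 0.249, 0.2942]
eef_rot: [-0.982, 1.339, 0.983]
force: [-0.2, 0.6, -2.1]
grip_width: 0.0832
```

Run:
```python
from h import *
st=r.read_state();print(st["force"],st["moment"],st["grip_width"])
s=prof("wrist",.13);go([.495,.023,.2948],73);np.savez("w13",**s)
t=snap("scene");np.savez("s13",**t)
h=cv2.cvtColor(s["frame"],cv2.COLOR_RGB2HSV)
for c in((.4926,.2529,.083),(.4892,.0232,.083)):
    print("px",proj(s,c))
a=cv2.resize(s["frame"],(512,384));u,v=map(int,proj(s,(.4926,.2529,.083)));b=cv2.resize(s["frame"][max(v-40,0):v+40,max(u-40,0):u+40],(280,280))
u,v=map(int,proj(t,(.4926,.2529,.083)));d=cv2.resize(t["frame"][v-25:v+25,u-25:u+25],(280,280),interpolation=2)
o=np.zeros((560,792,3),np.uint8);o[:384,:512]=a;o[:280,512:]=b;o[280:,512:]=d;cv2.imwrite("pics/w13.png",o[:,:,::-1])
```

```text
[-0.19706214  0.64326471 -2.12255358] [-0.01967951 -0.16703538 -0.08218971] 0.08317336301522275
wrist [0.4918 0.249  0.2942]
0.15 26 x 0.473 0.4854 y 0.2395 0.2635
0.16 425 x 0.473 0.4995 y 0.2361 0.2633
0.17 32 x 0.4798 0.4841 y 0.2461 0.2569
0.18 36 x 0.4799 0.4835 y 0.2463 0.2569
0.19 39 x 0.48 0.4834 y 0.2457 0.2567
0.2 45 x 0.48 0.4841 y 0.2458 0.2571
0.21 52 x 0.4799 0.4839 y 0.2462 0.257
0.22 55 x 0.4798 0.4838 y 0.2464 0.257
0.23 68 x 0.4799 0.4843 y 0.2457 0.2572
0.24 76 x 0.4798 0.4839 y 0.2461 0.257
0.25 79 x 0.4799 0.4842 y 0.2465 0.2572
0.26 84 x 0.48 0.4841 y 0.2469 0.2572
jaw 72.41 x [-1.3e-03 -2.0e-04 -1.0e+00] turn -0.59 shift now [  -0.6  -71.3 -214.4] after turn [  -0.6  -69.1 -215.2] q [ 0.254  0.349  1.175  0.     1.619 -1.01 ] pos [0.4919 0.2489 0.2941] t 25.55
px (np.float64(254.5168643145408), np.float64(168.29296504417258))
px (np.float64(74.41761045782366), np.float64(221.10397257687694))
```

servo_tool(series=[[[-1,0,-0.003,-0.009,0],[-1,0,-0.006,-0.0185,0],[-1,0,-0.006,-0.0185,0],[-1,0,-0.006,-0.0185,0],[-1,0,-0.006,-0.0185,0],[-1,0,-0.006,-0.0185,0],[-1,0,-0.006,-0.0185,0],[-1,0,-0.006,-0.0185,0],[-1,0,-0.006,-0.0185,0],[-1,0,-0.006,-0.0185,0],[-1,0,-0.006,-0.0185,0],[-1,0,-0.006,-0.0185,0],[-1,0,-0.0012,-0.0028,0],[-1,0.015,0,0,0],[-1,0.02,0,0,0],[-1,0.014,0,0,0],[-1,0,0,0,0],[-1,0,0,0,0]]])

```text
t: 27.4
tcp_pos: [0.4945, 0.0227, 0.2457]
eef_rot: [-0.981, 1.338, 0.981]
force: [-0.6, 0.2, -1.6]
grip_width: 0.0835
```

Run:
```python
from h import *
st=r.read_state();print(st["force"],st["grip_width"])
s=prof("wrist",.097);go([.495,.023,.2248],72.6);np.savez("w14",**s)
print(proj(s,(.4926,.2529,.083)))
try: screw(s,(.4926,.2529,.083))
except Exception as e: print(repr(e)[:80])
t=snap("top"); print("TOP L"); u,v=map(int,proj(t,(.4926,.2529,.083)));print(u,v);np.savez("t14",**t)
g=cv2.cvtColor(t["frame"],cv2.COLOR_RGB2GRAY);print(g[v-8:v+9,u-8:u+9])
```

```text
[-0.61053125  0.16437505 -1.63270024] 0.08347906884148164
wrist [0.4945 0.0227 0.2457]
0.097 6 x 0.477 0.4872 y 0.0133 0.0369
0.107 434 x 0.4761 0.5027 y 0.0101 0.0373
0.117 30 x 0.4829 0.4871 y 0.0199 0.0308
0.127 34 x 0.483 0.4868 y 0.02 0.0307
0.137 36 x 0.4828 0.4866 y 0.0203 0.0306
0.147 42 x 0.4829 0.4864 y 0.0195 0.0305
0.157 50 x 0.483 0.4871 y 0.0197 0.0309
0.167 56 x 0.4827 0.4867 y 0.0201 0.0308
0.177 63 x 0.4829 0.4873 y 0.0194 0.0309
0.187 71 x 0.4829 0.4871 y 0.02 0.0309
0.197 76 x 0.4829 0.4867 y 0.0201 0.0308
0.207 97 x 0.4829 0.4878 y 0.0196 0.031
0.217 29 x 0.483 0.4869 y 0.0207 0.0309
0.227 3 x 0.4795 0.4802 y 0.0223 0.0267
jaw 72.51 x [ 1.3e-03 -2.0e-04 -1.0e+00] turn -0.09 shift now [21.2 -0.1  0.4] after turn [21.2 -0.1  0.4] q [-0.194  0.275  1.423  0.     1.442 -1.459] pos [0.4947 0.0227 0.246 ] t 27.45
(np.float64(479.111386519173), np.float64(104.82726821906512))
brass [0.493  0.2551 0.083 ] r 0.0167 ell [0.4935 0.2559] slot ctr [0.4941 0.2507] 68 dir 179.6 | marks mid [0.4928 0.2533] case x dir -0.89 61
TOP L
158 198
[[150 158 169 168 172 169 169 168 135 11
[... 467 characters left out ...]
150 109  96  96 130 135  88  38  49 122 144 147 161 172 173]
 [168 170 148 105  88  97 131 136  91  41  69 125 142 147 159 170 168]
 [169 170 147 109  95  97 128 126  84  37  77 142 158 154 164 171 173]
 [168 169 169 126  95  93 100 119  94  43  79 144 152 156 178 188 189]
 [169 169 170 148 109  95 107 111  77  32  81 131 147 173 189 194 190]
 [165 163 167 167 146 114 106 107  78  45  86 129 163 183 189 188 193]
 [167 166 166 166 166 155 145 137 123 126 158 178 187 191 189 187 189]
 [168 168 169 166 169 184 188 175 149 175 189 196 196 192 192 191 192]
 [121 154 171 171 168 183 189 164 127 172 193 191 191 191 193 192 161]
 [124 160 169 168 167 179 189 152 118 172 191 191 190 190 190 160 113]]
```

Left screw checked: slot at 179.6° against marks at -0.9°, so it is home. The key's axis is now within 1 mm of the right slot, so I lower it.

servo_tool(series=[[[-1,0.007,0.0003,-0.0004,0],[-1,0.005,0,0,0],[-1,0.003,0,0,0],[-1,0.003,0,0,0],[-1,0.002,0,0,0],[-1,0.001,0,0,0],[-1,0,0,0,0]]])

```text
t: 28.2
tcp_pos: [0.4945, 0.0221, 0.2248]
eef_rot: [-0.982, 1.337, 0.98]
force: [0.0, -0.4, 4.5]
grip_width: 0.0835
```

Run:
```python
from h import *
st=r.read_state();print(st["force"],st["grip_width"],st["tcp_pos"])
collar((.4896,.0235))
```

```text
[ 0.01941698 -0.41360188  4.45605194] 0.08348763820199784 [0.49445078 0.0221133  0.22480793]
ring 0.0095 120 [0.0922 0.0928 0.0933 0.0938 0.0947]
ring 0.0125 190 [0.0825 0.0834 0.089  0.0928 0.094 ]
ring 0.018 761 [0.0922 0.0928 0.0933 0.0938 0.0945]
```

Home in the right screw (collar top at 0.0933). Turning to the same end angle.

servo_tool(series=[[[-1,0,0,-0.0006,8],[-1,0,0,-0.0006,8],[-1,0,0,-0.0006,8],[-1,0,0,-0.0006,8],[-1,0,0,-0.0006,8],[-1,0,0,-0.0006,8],[-1,0,0,-0.0006,8],[-1,0,0,-0.0006,8],[-1,0,0,-0.0006,8],[-1,0,0,-0.0006,5],[-1,0,0,-0.0004,5],[-1,0,0,-0.0004,5],[-1,0,0,0,3],[-1,0,0,0,0]]])

```text
t: 29.65
tcp_pos: [0.4896, 0.0189, 0.2248]
eef_rot: [0.239, 1.555, -0.24]
force: [2.6, -1.3, 4.0]
grip_width: 0.0837
```

Run:
```python
from h import *
st=r.read_state();print(st["force"],st["moment"],st["grip_width"]);go([.49,.0181,.2248],-18)
```

```text
[ 2.61446677 -1.34223542  3.99598693] [-0.20721837 -0.75467349  0.27667173] 0.08366653786568062
jaw -17.48 x [ 2.8e-03 -6.0e-04 -1.0e+00] turn 0.52 shift now [-0.  -0.6  0.6] after turn [-0.  -0.6  0.6] q [-0.204  0.283  1.477 -0.     1.379  0.102] pos [0.4896 0.0189 0.2248] t 29.65
```

servo_tool(series=[[[-1,0,0,0,1],[-1,0,0,0,0],[-1,0,0,0,-7],[-1,0,0,0,-7],[-1,-0.005,0,0,0],[-1,-0.01,0,0,0],[-1,-0.015,0,0,0],[-1,-0.025,0,0,0],[-1,-0.025,0,0,0],[-1,0,0,0.01,0],[-1,0,0,0.03,0],[-1,0,0,0.03,0],[-1,0,0,0.01,0],[-1,0,0,0,0],[-1,0,0,0,0]]])

```text
t: 31.15
tcp_pos: [0.5678, 0.0129, 0.3035]
eef_rot: [0.062, 1.572, -0.062]
force: [0.1, -0.7, -0.7]
grip_width: 0.0833
```

Run:
```python
from h import *
st=r.read_state();print(st["force"],st["grip_width"])
s=snap("wrist");t=snap("top");np.savez("w15",**s)
for c in((.4892,.0232,.083),(.4926,.2529,.083)):
    print(proj(s,c))
    try: screw(s,c)
    except Exception as e: print(repr(e)[:60])
u,v=map(int,proj(t,(.4892,.0232,.083)));print(cv2.cvtColor(t["frame"],cv2.COLOR_RGB2GRAY)[v-8:v+9,u-8:u+9])
C=cloud(t)
q=C[115:172,280:335].reshape(-1,3);q=q[(q[:,2]>.095)&(q[:,2]<.115)];print("pot",cv2.minEnclosingCircle(q[:,:2].astype(np.float32)),len(q))
go([.65,-.182,.32],-90)
```

```text
[ 0.07459419 -0.69709528 -0.73163397] 0.0833482253099762
(np.float64(185.9440874929617), np.float64(162.7744045232829))
brass [0.4885 0.0225 0.083 ] r 0.0163 ell [0.4883 0.0224] slot ctr [0.4892 0.0235] 87 dir 178.6 | marks mid [0.4894 0.0229] case x dir -1.42 26
(np.float64(158.77117539350115), np.float64(-64.02603617723219))
error("OpenCV(4.12.0) /io/opencv/modules/imgproc/src/linefit
[[118 115 113 110 111 108 107 104 101 122 146 153 152 156 156 154 156]
 [116 113 114 109 113 108 105 103 101 121 145 150 151 152 154 152 153]
 [112 114 112 111 112 108 103 100 101  98 133 146 147 148 146 150 149]
 [116 115 113 112 111 107 105 103  98  98 101 102 129 144 146 143 144]
 [115 114 112 111 109 109 103 100 100 101  96  97  98 127 139 138 142]
 [115 115 112 110 109 107 104 102 100  96  97  94  92  97  98 123 138]
 [115 112 113 112 110 108 102  99  98  98  98  89  88  93  90  92 122]
 [112 116 113 108 110 106 103 103  97  99  96  92  86  86  84  88  91]
 [118 114 111 113 110 105 103 101  98  97  99  91  94  96  88  81  80]
 [113 114 111 111 110 107 102 100  99  94  91  89 126 143 143 173 168]
 [113 114 111 110 110 107 100 103  99  97  90  87 123 143 149 178 188]
 [113 113 109 108 108 104 102 101  99  97  90  84 126 148 169 188 192]
 [116 112 110 109 107 105 103 104 101  99  91  94 131 161 185 192 189]
 [115 113 111 108 108 103 103 101 102  97  91  93 145 182 186 189 189]
 [116 112 110 109 106 103 104 100 102  96  90 122 171 190 191 191 191]
 [116 113 110 106 105 104  99 100 101  96  91 140 183 193 193 195 196]
 [116 110 109 106 109 100 101  98  98  94  88 141 181 192 190 190 175]]
pot ((0.6586549282073975, -0.1816122978925705), 0.04811026155948639) 199
jaw -4.5 x [-3.e-04  1.e-04 -1.e+00] turn 85.5 shift now [ -15.7 -187.9   97.3] after turn [-15.7  82.3 195. ] q [-0.186  0.376  1.106  0.     1.661 -0.107] pos [0.5677 0.013  0.3043] t 31.25
```

Right slot is at 178.6° and the case axis at about 179.2°, so it is home too. The pot is unmoved at (0.658, -0.182). Turning the bar along y and carrying the key over the pot.

servo_tool(series=[[[-1,-0.005,0,0,7.8],[-1,-0.005,0,0,7.8],[-1,-0.005,0,0,7.8],[-1,0,0,0,7.8],[-1,0,0,0,7.8],[-1,0,0,0,7.8],[-1,0,0,0,7.8],[-1,0,0,0,7.8],[-1,0,0,0,7.8],[-1,0,0,0,7.8],[-1,0,0,0,7.5],[-1,0,0.006,0.012,0],[-1,0,0.015,0.029,0],[-1,0,0.015,0.029,0],[-1,0,0.015,0.029,0],[-1,0,0.015,0.029,0],[-1,0,0.015,0.029,0],[-1,0,0.013,0.025,0],[-1,0,0.0063,0.013,0],[-1,0,0,0,0]]])

```text
t: 33.25
tcp_pos: [0.669, -0.1848, 0.318]
eef_rot: [1.208, 1.211, -1.209]
force: [-0.3, 0.5, -2.6]
grip_width: 0.0837
```

Run:
```python
from h import *
st=r.read_state();print(st["force"],st["grip_width"])
prof("wrist",.14);prof("scene",.14);go([.668,-.182,.16],-90)
```

```text
[-0.33172458  0.46252699 -2.55611821] 0.08370800181904652
wrist [ 0.669  -0.1848  0.318 ]
0.17 15 x 0.6773 0.6844 y -0.1958 -0.1751
0.18 425 x 0.6601 0.6845 y -0.1974 -0.1706
0.19 29 x 0.6756 0.6772 y -0.1899 -0.1782
0.2 40 x 0.6762 0.6772 y -0.1897 -0.1784
0.21 37 x 0.6764 0.6772 y -0.1895 -0.1786
0.22 40 x 0.6759 0.6772 y -0.19 -0.1781
0.23 49 x 0.6761 0.6773 y -0.1899 -0.1783
0.24 56 x 0.6763 0.6772 y -0.1897 -0.1785
0.25 66 x 0.6759 0.6773 y -0.19 -0.1781
0.26 71 x 0.6761 0.6772 y -0.19 -0.1784
0.27 75 x 0.6761 0.6774 y -0.1897 -0.1782
0.28 95 x 0.6757 0.6774 y -0.1901 -0.1782
0.29 23 x 0.6764 0.6776 y -0.1898 -0.1785
0.3 3 x 0.6789 0.6809 y -0.1911 -0.1785
scene [ 0.6688 -0.1833  0.3185]
0.17 8 x 0.6667 0.6855 y -0.1991 -0.1872
0.18 53 x 0.6612 0.6869 y -0.1999 -0.1711
0.19 14 x 0.6684 0.6799 y -0.1929 -0.1814
0.2 19 x 0.6671 0.6798 y -0.1942 -0.1819
0.21 15 x 0.6668 0.6786 y -0.1934 -0.1824
0.22 17 x 0.6702 0.6801 y -0.1928 -0.1793
0.23 16 x 0.6705 0.6802 y -0.1931 -0.1789
0.24 18 x 0.669 0.6803 y -0.1932 -0.1819
0.25 17 x 0.6685 0.6802 y -0.1934 -0.1809
0.26 18 x 0.6692 0.6806 y -0.1932 -0.1834
0.27 21 x 0.6671 0.6818 y -0.1932 -0.1838
0.28 15 x 0.6686 0.6804 y -0.195 -0.1839
0.29 18 x 0.6684 0.6812 y -0.1921 -0.183
0.3 6 x 0.6747 0.6825 y -0.1966 -0.1904
jaw -89.89 x [-3.e-04  3.e-04 -1.e+00] turn 0.11 shift now [159.1  -0.6  -0.3] after turn [159.1  -0.6  -0.3] q [-0.437  0.633  0.625  0.     1.884  1.132] pos [ 0.6686 -0.1823  0.3191] t 33.35
```

servo_tool(series=[[[-1,0.015,0,0,0],[-1,0.025,0,0,0],[-1,0.025,0,0,0],[-1,0.025,0,0,0],[-1,0.025,0,0,0],[-1,0.02,0,0,0],[-1,0.013,0,0,0],[-1,0.008,0,0,0],[-1,0,0,0,0]]])

```text
t: 34.25
tcp_pos: [0.6687, -0.1818, 0.1628]
eef_rot: [1.208, 1.211, -1.209]
force: [0.5, 0.2, -2.8]
grip_width: 0.0837
```

servo_tool(series=[[[-1,0.003,0,0,0],[-1,0.002,0,0,0],[-1,0,0,0,0]]])

```text
t: 34.55
tcp_pos: [0.669, -0.1822, 0.1584]
eef_rot: [1.209, 1.209, -1.209]
force: [-0.1, -0.3, -3.5]
grip_width: 0.0835
```

servo_tool(series=[[[-1,0.002,0,0,0],[-1,0.0015,0,0,0],[-1,0,0,0,0]]])

```text
t: 34.85
tcp_pos: [0.6689, -0.1822, 0.1544]
eef_rot: [1.209, 1.21, -1.209]
force: [-1.0, 0.7, -1.9]
grip_width: 0.0835
```

servo_tool(series=[[[-1,0.001,0,0,0],[-1,0.001,0,0,0],[-1,0,0,0,0]]], squeeze=5)

```text
t: 35.15
tcp_pos: [0.6694, -0.1823, 0.1538]
eef_rot: [1.209, 1.207, -1.208]
force: [-0.5, 1.3, 5.1]
grip_width: 0.084
```

servo_tool(series=[[[-1,0.0002,-0.0066,0,0],[-1,0.0004,-0.0066,0,0],[-1,0.0008,-0.0065,0,0],[-1,0.001,-0.0065,0,0],[-1,0,0,0,0]]])

```text
t: 35.65
tcp_pos: [0.6419, -0.1824, 0.1505]
eef_rot: [1.209, 1.209, -1.21]
force: [-1.1, 0.3, 5.0]
grip_width: 0.0838
```

Run:
```python
from h import *
st=r.read_state();print(st["force"],st["grip_width"])
prof("wrist",.05)
C=cloud(snap("scene"));q=C.reshape(-1,3);q=q[(q[:,2]>.096)&(q[:,2]<.11)&(abs(q[:,0]-.658)<.07)&(abs(q[:,1]+.182)<.06)];print("pot",cv2.minEnclosingCircle(q[:,:2].astype(np.float32)))
```

```text
[-1.09836126  0.30292564  4.99671545] 0.08375926079475289
wrist [ 0.6419 -0.1824  0.1505]
0.05 368 x 0.6218 0.6954 y -0.2121 -0.1524
0.06 377 x 0.6211 0.6967 y -0.2123 -0.1524
0.07 300 x 0.6239 0.6979 y -0.2123 -0.1525
0.08 229 x 0.6272 0.6984 y -0.2123 -0.1524
0.09 231 x 0.6602 0.6995 y -0.2122 -0.1525
0.1 845 x 0.6579 0.7015 y -0.2123 -0.1524
0.11 135 x 0.6563 0.6592 y -0.1876 -0.1757
0.12 158 x 0.6545 0.6575 y -0.1874 -0.1757
0.13 26 x 0.6542 0.6561 y -0.1885 -0.1755
0.14 14 x 0.6508 0.6559 y -0.1917 -0.1717
pot ((0.660738468170166, -0.18532879650592804), 0.048940133303403854)
```

servo_tool(series=[[[-1,0.0012,-0.0065,0,0],[-1,0.0016,-0.0064,0,0],[-1,0.0018,-0.0063,0,0],[-1,0.0022,-0.0062,0,0],[-1,0.0024,-0.0061,0,0],[-1,0.0012,-0.003,0,0],[-1,0,0,0,0]]])

```text
t: 36.45
tcp_pos: [0.6078, -0.1821, 0.1395]
eef_rot: [1.209, 1.21, -1.21]
force: [-1.3, 0.5, 1.3]
grip_width: 0.0838
```

Run:
```python
from h import *
st=r.read_state();print(st["force"],st["grip_width"])
prof("wrist",.08)
C=cloud(snap("scene"));q=C.reshape(-1,3);q=q[(q[:,2]>.096)&(q[:,2]<.11)&(abs(q[:,0]-.658)<.07)&(abs(q[:,1]+.182)<.06)];print("pot",cv2.minEnclosingCircle(q[:,:2].astype(np.float32)))
```

```text
[-1.2546816   0.51477365  1.25894827] 0.08376507813451942
wrist [ 0.6078 -0.1821  0.1395]
0.08 576 x 0.6165 0.6467 y -0.2119 -0.1522
0.09 640 x 0.6153 0.6417 y -0.2121 -0.1522
0.1 954 x 0.6118 0.6378 y -0.2121 -0.1523
0.11 236 x 0.6272 0.6332 y -0.1875 -0.1755
0.12 205 x 0.6245 0.6292 y -0.1874 -0.1756
0.13 10 x 0.6214 0.627 y -0.1913 -0.1718
pot ((0.6583163142204285, -0.18447823822498322), 0.0507444329559803)
```

servo_tool(series=[[[-1,0.0015,-0.003,0,0],[-1,0.0015,-0.003,0,0],[-1,0.001,-0.002,0,0],[-1,0,0,0,0]]])

```text
t: 36.95
tcp_pos: [0.6002, -0.1822, 0.1358]
eef_rot: [1.209, 1.209, -1.209]
force: [-0.9, 0.9, 1.9]
grip_width: 0.0838
```

Run:
```python
from h import *
st=r.read_state();print(st["force"],st["grip_width"])
prof("wrist",.1)
```

```text
[-0.92980417  0.85216033  1.93855859] 0.08378781812772276
wrist [ 0.6002 -0.1822  0.1358]
0.1 1116 x 0.6109 0.6321 y -0.2121 -0.1523
0.11 278 x 0.62 0.627 y -0.1875 -0.1756
0.12 164 x 0.61 0.622 y -0.1925 -0.1758
```

The shank is about 1 mm from the rim, leaning about 27° towards the robot. Releasing and rising.

servo_tool(series=[[[-1,0.0005,-0.001,0,0],[1,0,0,0,0],[1,0,0,0,0],[1,0,0,0,0],[1,0,0,0,0],[1,-0.005,0,0,0],[1,-0.01,0,0,0],[1,-0.015,0,0,0],[1,-0.02,0,0,0],[1,-0.03,0,0,0],[1,-0.04,0,0,0],[1,-0.04,-0.02,0,0],[1,0,-0.04,0,0],[1,0,-0.04,0,0],[1,0,0,0,0],[1,0,0,0,0]]])

```text
t: 38.6
tcp_pos: [0.4991, -0.1824, 0.2967]
eef_rot: [1.21, 1.207, -1.209]
force: [0.3, 0.3, -0.0]
grip_width: 0.0881
```

Run:
```python
from h import *
st=r.read_state();print(st["force"],st["grip_width"],st["tcp_pos"])
t=snap("top");s=snap("scene")
def orange(s,nm):
    C=cloud(s);h=cv2.cvtColor(s["frame"],cv2.COLOR_RGB2HSV);m=(h[...,0]>3)&(h[...,0]<19)&(h[...,1]>150)&(h[...,2]>80)&(C[...,2]>.11)&(abs(C[...,0]-.62)<.12)&(abs(C[...,1]+.18)<.12)&(C[...,2]<.2)
    q=C[m];print(nm,"bar",len(q),q.mean(0).round(4),q.min(0).round(3),q.max(0).round(3))
    q=C.reshape(-1,3);q=q[(q[:,2]>.097)&(q[:,2]<.109)&(abs(q[:,0]-.658)<.06)&(abs(q[:,1]+.182)<.056)];print(" pot",cv2.minEnclosingCircle(q[:,:2].astype(np.float32)))
orange(t,"top");orange(s,"scene")
a=dict(np.load("top0.npz"))["frame"]
b=cv2.resize(t["frame"],(512,384));c=cv2.resize(s["frame"][190:310,190:350],(288,216),interpolation=2)
o=np.zeros((384,800,3),np.uint8);o[:,:512]=b;o[:216,512:]=c;cv2.imwrite("pics/fin.png",o[:,:,::-1])
```

```text
[ 0.31217642  0.29252717 -0.01716417] 0.08806705534080232 [ 0.49908072 -0.1823612   0.29669004]<stdin>:6: RuntimeWarning: Mean of empty slice.
  ret = um.true_divide(
Traceback (most recent call last):
ValueError: zero-size array to reduction operation minimum which has no identity
```

Top view is probably hidden by the arm. I back the arm away to the left first, then look once.

servo_tool(series=[[[1,-0.02,-0.03,0,0],[1,0,-0.03,-0.02,0],[1,0,-0.02,-0.04,0],[1,0,0,-0.045,0],[1,0,0,-0.045,0],[1,0,0,-0.045,0],[1,0,0,-0.03,0],[1,0,0,0,0],[1,0,0,0,0]]])

```text
t: 39.6
tcp_pos: [0.4199, 0.043, 0.3153]
eef_rot: [1.207, 1.21, -1.208]
force: [0.2, 0.0, 0.2]
grip_width: 0.0883
```

Run:
```python
from h import *
t=snap("top");s=snap("scene")
def orange(s,nm):
    C=cloud(s);h=cv2.cvtColor(s["frame"],cv2.COLOR_RGB2HSV);m=(h[...,0]>3)&(h[...,0]<19)&(h[...,1]>150)&(h[...,2]>80)&(C[...,2]>.11)&(abs(C[...,0]-.62)<.12)&(abs(C[...,1]+.18)<.12)&(C[...,2]<.2)
    q=C[m];print(nm,"bar",len(q),(q.mean(0).round(4),q.min(0).round(3),q.max(0).round(3)) if len(q) else "")
    q=C.reshape(-1,3);q=q[(q[:,2]>.097)&(q[:,2]<.109)&(abs(q[:,0]-.658)<.06)&(abs(q[:,1]+.182)<.056)];print(" pot",cv2.minEnclosingCircle(q[:,:2].astype(np.float32)))
orange(t,"top");orange(s,"scene")
c=cv2.resize(s["frame"][190:310,190:350],(288,216),interpolation=2)
o=np.zeros((384,800,3),np.uint8);o[:,:512]=t["frame"];o[:216,512:]=c;cv2.imwrite("pics/fin.png",o[:,:,::-1])
```

```text
top bar 145 (array([ 0.6021, -0.182 ,  0.149 ]), array([ 0.594, -0.22 ,  0.139]), array([ 0.613, -0.143,  0.156]))
 pot ((0.6592600345611572, -0.18187397718429565), 0.0482894666492939)
scene bar 134 (array([ 0.609 , -0.1889,  0.1465]), array([ 0.599, -0.225,  0.135]), array([ 0.616, -0.143,  0.153]))
 pot ((0.6576975584030151, -0.18531674146652222), 0.05044805258512497)
```

View pics/fin.png

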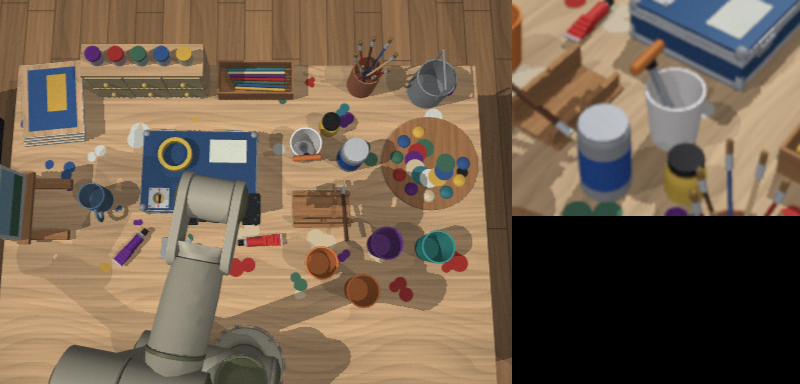

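The final picture shows the key standing in the white pot, bar up at (306,157), leaning on the rim. The pot is upright and in place, and the tin, brush and tape have not moved. Handing in.

```bash
python3 -c "
from plant import r
print(r.finish_job())"
```

```text
the job is handed in; nothing more can be done
None
```

Both lid screws are locked and the key stands handle up in the white pot, leaning on the rim. I handed the job in at about 40 s of the 72 s allowed; no verdict was reported.

**How it was done:** I lifted the key by its shank and laid it flat on the lid. Then I regripped it by the ends of the bar so it swung upright, turned the left screw and then the right, and set it leaning in the pot before letting go.

**Last checks:**
- **Left screw:** slot at 179.6° against red marks at about -0.9° (179.1°). The moment at the stop was 0.29 N m.
- **Right screw:** slot at 178.6° against a case axis of about 179.2°. The moment at the stop was 0.28 N m.
- **Pot and key:** in the top view the pot is upright and within about 1 mm of where it started. The bar stands about 0.15 m high.
- **Bystanders:** the tin, brush and tape look unmoved in the last picture. The arm hid part of the bench there, including the right screw and the palette knife.

**What failed or disagreed:**
- **Fingertips:** they measured about 3.5 mm behind the reported TCP, not 17 mm ahead. The first shank grasp and the first bar grasp closed on nothing because of this; neither moved the key, and I corrected for it.
- **Key lean:** the key first hung with a 6.5° lean, which went away once it was seated in the left screw.
- **Pot position:** the scene camera put the pot about 3 mm off in y from the top camera. I took this as depth noise.

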